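Lock a sample bottle in the specimen chest

ROBOT

A 6-joint arm with a two-finger parallel gripper is mounted at the origin on a cart in front of the work surface, level with it; the furniture and walls round the work are solid. World frame = base frame: x ahead of the robot, y to its left, z up, the work surface at z = 0. Lengths are in m, angles in degrees, forces in N, time in s.
With the tool pointing down it reaches from about 0.4 to 0.825 m from the base axis. Payload 7 kg.
Tool frame: the origin (TCP) lies midway between the tips of the shut fingers; the grasp point (between the pads) lies 19 mm behind it (r.hold_point_z is the distance from the TCP to the grasp point, in m); x points along the fingers, y is the direction in which the jaws open and shut, and the axes are right-handed (so a half turn about x gives the same grasp; the last joint's range is limited). The gripper opens to 88 mm and grips with 3 to 60 N. Pads are 19 mm wide; open, the fingers measure 130 mm over their backs; the gripper's body (78 mm by 193 mm) begins 47 mm behind the grasp point.
Start: joints at [-56.545, 20.546, 0.682, 0, -70.136, -16.507], TCP at [0.197, -0.646, 0.227] pointing down, gripper open.
Joint ranges: [-176.03, 176.03], [-82.01, 121.73], [-58.28, 71.71], [-173.87, 95.51], [-174.79, -0.11], [-173.66, 173.66]. Speed limits (degrees/s): [136.94, 136.94, 172.46, 180, 180, 180].

INTERFACE

Orientations are given as [roll, pitch, yaw] about the fixed x, y, z axes, in that order (R = Rz(yaw) Ry(pitch) Rx(roll)).
In Python, from plant import r, viewer, order gives the robot as it stands. The module is installed in compiled form; this text tells all that it offers.
- The arm moves only by the shell command python3 -m creep 'ROWS' [FORCE]. ROWS is JSON, a list of rows, each an object of numbers: "ax", "ay", "az": the turn, a rotation vector about the tool's x, y, z in degrees; "tx", "ty", "tz": the shift along the tool's x, y, z in m; "fingers": the finger opening in m, from 0 to 0.0876. A call has 1 to 5 rows; each row is the pose to reach, as a shift and turn from the pose commanded when the call began, along the tool's axes at that moment; what a row does not reach only later rows make up. A row lasts 1/10 s, in which the tool goes at most 50 mm and 8.59 degrees, less where a joint would pass 70% of its speed; a pose out of reach is approached as far as the arm can. A call with a gripper value outside its range is refused whole. The fingers move at their own pace and stop on an object; FORCE is the grip in N (left out, the last holds). Time passes only in rows, so rows that repeat a pose let the fingers close. It gives the time, the measured TCP pose, the force and the opening at its end, in the units of the state.
- r.get_state(): the state, without advancing time (a new reading comes with each control period).
- viewer.capture(name): name is "scene" or "top"; returns a dict with "pixels" (400x640x3 uint8, blue, green, red), "depth" (400x640 float32, m along the optical axis (not along the pixel's ray), 0 where there is no reading), "fx", "fy", "cx", "cy" (pixels), "rvec" (rotation vector, rad) and "tvec" (3), from world to camera coordinates, as OpenCV has them. Camera axes: x right, y down, z forward; pixel columns grow to the right and rows downward; lengths in m; the calibration is good to about 2 mm. A picture is of the moment at which its call begins.
- order.close_job(): hands the job in, once; it reports no verdict.
The state is a dict: "time_s": time; "joints": joint angles; "qd": joint speeds; "joint_torque": joint torques, N m; "tcp_pos": TCP position; "eef_rot": TCP orientation; "contact_force": force on the tool from outside, world axes, zero at the start; "moment": the same for the moment, N m; "gripper_width": finger opening in m.
Only numpy, scipy, OpenCV 4.12 (cv2) and the standard library are available. Lean on these libraries where they do the work, as an engineer would, in place of code of your own. Each camera call takes 0.05 s, during which the arm holds its last target.

TASK

Put the amber reagent bottle upright into the open specimen chest, lowering it rather than dropping it, then shut the lid. Swing the hasp over so that it lies flat on the lid with the staple standing through its slot, then push the orange-gripped locking pin sideways through the staple loop above the hasp until the grip's shoulder meets the edge of the hasp, and leave it there. Do not disturb the other things on the worktop.

Things in the scene. Friction and masses are not known exactly. Their poses are not given: they have to be found in the camera images.
- chest: Fixed aluminium specimen chest, 100 mm (its x) by 130 mm (its y), 118 mm high without the lid, walls 5 mm, inner floor 8 mm above the worktop, so 90 x 120 mm inside. Origin: centre of its underside, on the worktop. Its +x points to the lid hinge side (roughly to the robot's right), its -x to the hasp side, its +y roughly away from the robot, z up.
- lid (a joint): Hinge of the chest's lid in rad: 0 shut, positive opened upward and towards chest +x; begins open, 1.55 to 1.8; a stiff hinge (0.22 N m) that stays where it is left and must be pressed shut, about 2 to 5 N near the free edge.
- lid_hinge (a point): Lid hinge axis (along chest y), at chest x +51 mm, y 0, height 122 mm. Fixed.
- lid_edge (a point): Middle of the lid's free edge, 102 mm from the hinge axis; moves with the lid. The lid is an 8 mm plate, 134 mm wide (y), its mid-plane in the hinge axis; shut, its top is 126 mm over the worktop. The frame's -x runs from hinge to free edge, its z is normal to the lid's outer face (up when shut).
- staple (a point): Foot of the staple, on the lid's outer face in mid-width, 65 mm from the lid hinge axis. A loop of 4 mm wire in this frame's x-z plane, standing 28 mm out of the lid, opening 16 mm wide (x), 24 mm high; a pin passes through along y. Moves with the lid: -x to the lid's free edge, y along chest y, z out of the lid's outer face.
- hasp (a joint): Hasp hinge, rad: 0 flat on the shut lid (end stop), positive swung up and out to chest -x; begins at 1.7 to 1.95. Light friction (0.05 N m): stays where left. A 4 mm steel strap, 34 mm wide (y), 92 mm long; a 30 x 10 mm slot 27 to 57 mm from its hinge goes over the staple; beyond it a solid end with a yellow strip.
- hasp_hinge (a point): Hasp hinge axis (along chest y), at chest x -56 mm, y 0, height 128 mm (2 mm above the shut lid's top). Fixed.
- hasp_end (a point): Middle of the hasp's free end, 90.5 mm from its hinge axis; moves with the hasp.
- pin: Loose locking pin, 40 g: orange grip 34 mm long, 16 x 16 mm, with black rings; steel shaft 7 mm thick, 46 mm long, last 8 mm tapered. Origin: middle of the grip on the pin's axis; +x along the shaft to the tip. Begins lying level, axis 8 mm up, tip roughly towards the robot. On the lid it lies level with the shaft just over the closed hasp, either way round.
- pin_tip (a point): Tip of the pin's shaft, 63 mm from the pin's origin along its +x.
- pin_shoulder (a point): Front face of the grip where the shaft begins, 17 mm from the pin's origin along its +x. Home, it meets the hasp's side edge, 17 mm from the middle of the staple.
- sample_bottle: Loose amber reagent bottle with an amber glass stopper that does not come off: 52 mm in diameter, 97 mm high, about 0.13 kg. The stopper, 26 to 30 mm wide, takes up heights 77 to 97 mm and is the place to grasp from above. Origin: centre of its underside.
- white_bottle: Bystander: white plastic bottle with screw cap, 52 mm in diameter, 100 mm high; origin under its centre.
- clear_bottle: Bystander: clear reagent bottle with glass stopper, 46 mm in diameter, 89 mm high; origin under its centre.
- tape: Bystander: roll of tan tape lying flat, 72 mm in diameter, 18 mm high; origin under its centre.
- dish: Bystander: glass Petri dish, 95 mm in diameter, 16 mm high; origin under its centre.
Mind the look-alikes: they are no part of the job. What is shaped like the sample_bottle but purple is not meant.

How it is judged (in metres and radians):
On the way, in this order (a step that is already met when the one before it is completed fails the run):
1. the amber bottle stands upright on the floor of the chest, released (x of sample_bottle in the frame of chest between -0.045 and 0.045 m and y of sample_bottle in the frame of chest between -0.06 and 0.06 m and height (world z) of sample_bottle below 0.014 m and angle between sample_bottle's own z axis and vertical below 0.15 rad and contact force between sample_bottle and the fingers below 0.1 N), for 0.2 s.
2. the lid is shut on it (value of joint lid below 0.06 rad), for 0.1 s.
3. the hasp is swung over the staple, flat on the lid (value of joint hasp below 0.08 rad and value of joint lid below 0.06 rad), for 0.1 s.
4. the pin is pushed through the staple loop over the hasp (x of pin_tip in the frame of staple between -0.012 and 0.012 m and z of pin_tip in the frame of staple between 0 and 0.022 m and x of pin_shoulder in the frame of staple between -0.012 and 0.012 m and z of pin_shoulder in the frame of staple between 0 and 0.022 m and ((y of pin_tip in the frame of staple above 0.02 m and y of pin_shoulder in the frame of staple between -0.026 and -0.01 m) or (y of pin_tip in the frame of staple below -0.02 m and y of pin_shoulder in the frame of staple between 0.01 and 0.026 m))), for 0.1 s.
At the end, for the whole second after the job is handed in: Bottle upright (0.15 rad) on the chest's floor; lid shut (0.06 rad); hasp flat on it (0.08 rad); pin at rest through the staple loop over the hasp, shoulder at most 26 mm (home: 17) from the staple's middle, tip at least 20 mm beyond it (all of step 3 and all of step 4 and x of sample_bottle in the frame of chest between -0.045 and 0.045 m and y of sample_bottle in the frame of chest between -0.06 and 0.06 m and height (world z) of sample_bottle below 0.014 m and angle between sample_bottle's own z axis and vertical below 0.15 rad and linear speed of pin below 0.02 m/s); the robot touches nothing.
It fails at once if the bottle is dropped into the chest (it moves there faster than 0.6 m/s) (horizontal distance between sample_bottle and chest below 0.06 m and height (world z) of sample_bottle below 0.1 m and linear speed of sample_bottle above 0.6 m/s).
It fails at once if a bystander is moved more than 30 mm or tipped (distance of any of white_bottle, clear_bottle, tape, dish from where it was at the start of the episode above 0.03 m or angle between any of white_bottle, clear_bottle, tape, dish's own z axis and vertical above 0.5 rad).
It also fails if it takes over 72 s, if anything falls off the work surface, if the arm or the gripper's body presses on something with over 40 N, if the wrist force passes 120 N, or if a joint passes its speed limit or range.

## Working session

There is one attempt and no reset: what is moved stays moved. The work goes in short steps, Python scripts to look and compute and a shell command to move; the robot and the scene stay as the last step left them, time stands still between calls to the robot, and variables do not carry over. Pictures are saved under pics/ and viewed, and the job is handed in when it is done.

```bash
mkdir -p pics
cat > h.py <<'E'
import numpy as np, cv2
from plant import r, viewer, order
def cap(n):
    c=viewer.capture(n); c['R']=cv2.Rodrigues(np.array(c['rvec'],float))[0]; c['t']=np.array(c['tvec'],float).reshape(3); return c
def pt(c,u,v,d=None):
    d=c['depth'][int(round(v)),int(round(u))] if d is None else d
    p=np.array([(u-c['cx'])/c['fx']*d,(v-c['cy'])/c['fy']*d,d]); return c['R'].T@(p-c['t'])
def ray(c,u,v,z):
    o=-c['R'].T@c['t']; d=c['R'].T@np.array([(u-c['cx'])/c['fx'],(v-c['cy'])/c['fy'],1]); return o+d*(z-o[2])/d[2]
def cloud(c):
    v,u=np.mgrid[0:400,0:640]; d=c['depth']
    p=np.stack([(u-c['cx'])/c['fx']*d,(v-c['cy'])/c['fy']*d,d],-1); return (p-c['t'])@c['R']
def proj(c,p):
    q=c['R']@np.array(p)+c['t']; return q[0]/q[2]*c['fx']+c['cx'],q[1]/q[2]*c['fy']+c['cy']
E
python3 - <<'E'
from h import *
for n in("scene","top"):
    c=cap(n); cv2.imwrite(f"pics/{n}0.png",c['pixels']); np.savez(f"{n}0.npz",**c)
    print(n,c['fx'],c['cx'],c['cy'],-c['R'].T@c['t'],(c['depth']>0).mean())
print(r.get_state(), r.hold_point_z)
E
```

```text
scene 382.4056437454262 325.4257681793015 207.21551531334634 [-0.63050013 -0.47694623  0.88906135] 0.91565625
top 510.2417670463519 316.77711634128093 197.18146987889034 [0.19916048 0.08198201 1.71490403] 0.9963359375
{'time_s': 0.1, 'joints': array([-5.65431325e+01,  2.05861937e+01,  6.40161508e-01, -1.69932660e-02,
       -7.01335187e+01, -1.65063913e+01]), 'qd': array([-0.00378754, -0.08332852,  0.157244  ,  0.1173963 , -0.05042083,
       -0.05538753]), 'joint_torque': array([-1.54879333e-03, -5.84161091e+01,  2.93750238e+01,  7.01553941e+00,
        1.01540811e-02, -5.15859176e-05]), 'tcp_pos': array([ 0.19664395, -0.64529104,  0.22574018]), 'eef_rot': array([ 95.15244215,  89.91886032, 112.09713247]), 'contact_force': array([0.06291601, 0.49100573, 0.06837613]), 'moment': array([ 0.03543396, -0.05276232, -0.03909715]), 'gripper_width': 0.08753823220565397} 0.0188
```

View pics/scene0.png

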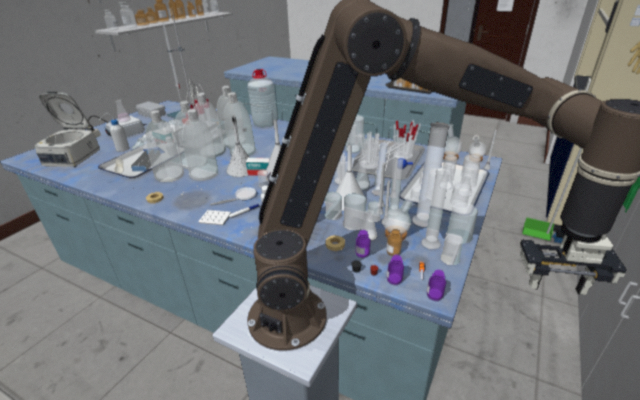

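View pics/top0.png

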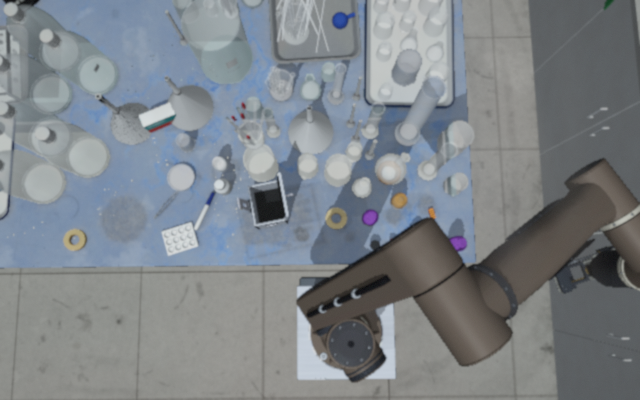

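The scene view shows the amber bottle at about (394,242), the orange pin at about (421,268), purple look-alikes at (363,243), (396,269) and (437,285), and the arm hiding the chest. The top view shows the chest at (268,200), the bottle at (400,200) and the pin at (432,213). I'll enlarge these areas.

Run:
```python
import cv2
t=cv2.imread("pics/top0.png"); s=cv2.imread("pics/scene0.png")
a=cv2.resize(t[150:260,225:325],None,fx=5,fy=5,interpolation=2)
b=cv2.resize(t[170:260,320:475],None,fx=5,fy=5,interpolation=2)
c=cv2.resize(s[210:310,320:470],None,fx=5,fy=5,interpolation=2)
for n,i in zip("abc",(a,b,c)): cv2.imwrite(f"pics/crop0{n}.png",i)
```

```text
(no output)
```

View pics/crop0a.png

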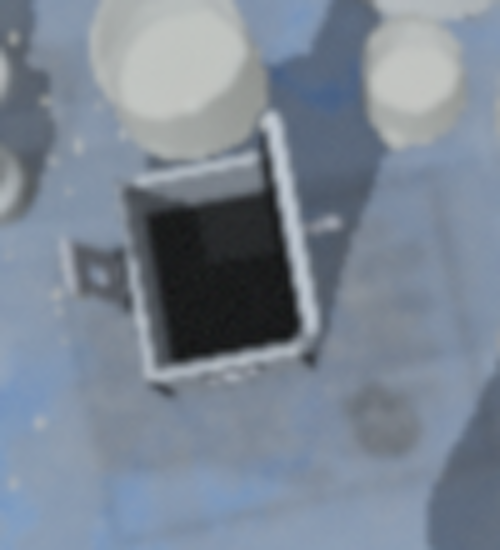

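View pics/crop0b.png

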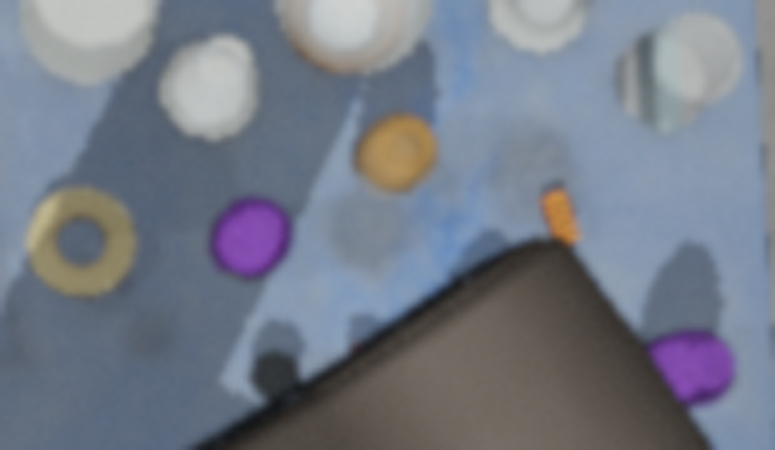

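View pics/crop0c.png

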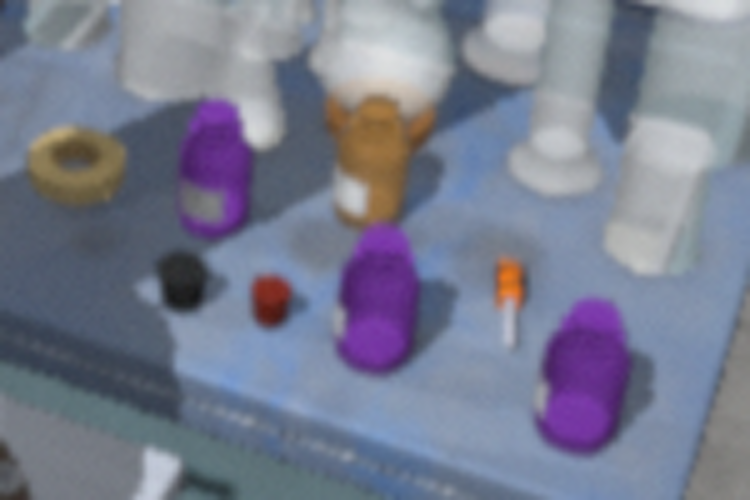

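The crops confirm it. Only the bottle at top (400,200) / scene (394,242) is amber. The ones at scene (363,243), (396,269) and (437,285) are purple, so they aren't meant. The pin's grip is at top (432,213) with its tip towards the robot, and the hasp is at top (243,205) with its slot visible. Now I'll measure them.

Run:
```python
from h import *
T=dict(np.load('top0.npz')); S=dict(np.load('scene0.npz'))
for n,c in(("top",T),("scene",S)):
    P=cloud(c); hsv=cv2.cvtColor(c['pixels'],cv2.COLOR_BGR2HSV)
    for nm,lo,hi in(("amber",(10,100,110),(22,255,255)),("orange",(4,170,150),(12,255,255))):
        m=cv2.inRange(hsv,lo,hi); k,l,st,ce=cv2.connectedComponentsWithStats(m)
        for i in range(1,k):
            if st[i,4]>=12 and -0.2>P[l==i][:,1].mean()>-.7 or (st[i,4]>=12 and abs(P[l==i][:,1].mean())<.4):
                q=P[l==i]; print(n,nm,st[i],ce[i].round(1),np.median(q,0).round(3),q.min(0).round(3),q.max(0).round(3))
P=cloud(T)
# chest rim: points height .1..0.135 in region
sub=P[150:260,225:325]
m=(sub[...,2]>.10)&(sub[...,2]<.14); q=sub[m]; print(q.shape)
u=np.argwhere(m)
im=np.clip(sub[...,2]/.3*255,0,255).astype(np.uint8)
cv2.imwrite('pics/h0.png',cv2.applyColorMap(cv2.resize(im,None,fx=5,fy=5,interpolation=0),2))
for v in range(172,232,5): print(v,[int(x*1000) for x in P[v,232:296:2,2]])
```

```text
top amber [392 194  14  13 142] [398.9 199.9] [ 0.419 -0.177  0.087] [ 0.402 -0.199  0.061] [ 0.44  -0.158  0.103]
top amber [429 208   6  11  44] [431.5 213. ] [ 0.384 -0.298  0.015] [ 0.294 -0.306 -0.   ] [ 0.403 -0.126  0.776]
scene amber [404  81   7   7  36] [406.8  84. ] [2.413 0.41  0.047] [2.371 0.361 0.015] [2.478 0.428 0.071]
scene amber [386 230  20  24 259] [394.9 239.4] [ 0.412 -0.19   0.067] [ 0.396 -0.208  0.002] [ 0.536 -0.12   0.101]
scene amber [335 240   9   7  15] [339.4 243.6] [0.368 0.004 0.018] [ 0.344 -0.007  0.016] [0.389 0.011 0.02 ]
scene amber [420 262   4   8  29] [421.4 265.4] [ 0.383 -0.296  0.016] [ 0.363 -0.306  0.002] [ 0.417 -0.287  0.02 ]
scene amber [542 262   8   3  12] [545.1 262.8] [ 0.158 -0.599  0.32 ] [ 0.155 -0.607  0.318] [ 0.161 -0.593  0.323]
(971, 3)
172 [-5, 1, 0, 0, -1, 3, -4, 4, 64, 126, 131, 135, 135, 126, 132, 134, 131, 124, 103, 84, 49, 27, 11, 0, -6, -2, 0, 4, -5, -4, -1, -4]
177 [1, -3, -9, -15, -1, 2, -1, 1, -1, -7, 16, 50, 71, 80, 83, 72, 64, 57, 40, 22, 6, -1, 4, 217, 219, 3, -4, 2, -4, 0, 1, 3]
182 [-6, -3, -5, -5, -4, -6, -
[... 552 characters left out ...]
 8, 10, 12, 4, 0, 10, 8, -3, 3, 8, 126, 216, 220, 4, 2, -3, 1, -2]
207 [-8, 0, -11, 215, 201, 191, 174, 158, 129, 122, 116, 58, 11, 6, 2, 6, 9, 7, 7, 7, 14, 9, 4, 4, 0, 187, 222, 213, 0, 4, -3, 0]
212 [-8, -2, -3, -8, -3, 1, -8, -2, 120, 130, 118, 92, 24, 17, 5, 3, 10, 6, 6, 8, 5, 0, 6, 10, 13, 138, 216, 222, -8, -1, 4, -5]
217 [-2, -7, -3, -5, -3, -5, -1, -7, -4, -7, 1, 107, 51, 0, 2, 3, 7, 13, 7, 4, 6, 8, 0, 9, 15, 5, 145, 202, -7, -9, -3, -7]
222 [-4, 2, 0, -2, 0, 1, -1, 1, -5, -3, 3, 116, 85, 23, 7, 7, 6, 10, 110, 112, 116, 119, 105, 95, 85, 78, 59, 66, -1, 3, -6, 7]
227 [6, -1, -4, 0, -5, -1, 0, -2, 0, -6, 0, -4, 94, 69, 51, 46, 31, 27, 10, -2, 1, 0, -1, -1, -7, 0, 2, 0, -8, -4, -4, -2]
```

View pics/h0.png

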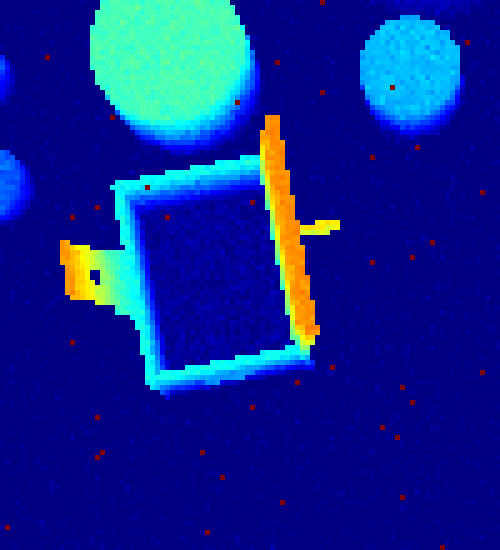

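```bash
cat >> h.py <<'E'
from scipy.spatial.transform import Rotation as Ro
def plan(tgt,ydir,xdir=(0,0,-1)):
    """tool-frame move to TCP position tgt, tool x along xdir, tool y nearest ydir (either sign)"""
    s=r.get_state(); R=Ro.from_euler('xyz',s['eef_rot'],degrees=True).as_matrix()
    x=np.array(xdir,float);x/=np.linalg.norm(x)
    y=np.array(ydir,float);y-=x*(x@y);y/=np.linalg.norm(y)
    if y@R[:,1]<0:y=-y
    W=np.stack([x,y,np.cross(x,y)],1)
    print('t',s['time_s'],'tcp',s['tcp_pos'].round(4),'F',s['contact_force'].round(1),'w',round(s['gripper_width'],4),'j',s['joints'].round(0))
    print('tool axes rows x,y,z in world',R.T.round(2).tolist())
    print('shift tool',(R.T@(np.array(tgt)-s['tcp_pos'])).round(4),'turn',np.degrees(Ro.from_matrix(R.T@W).as_rotvec()).round(2))
E
python3 - <<'E'
from h import *
T=dict(np.load('top0.npz')); S=dict(np.load('scene0.npz'))
P=cloud(T)
for nm,c,(v0,v1,u0,u1) in(("top",T,(185,215,385,415)),("sc",S,(225,255,380,412))):
    q=cloud(c)[v0:v1,u0:u1]; hs=cv2.cvtColor(c['pixels'],cv2.COLOR_BGR2HSV)[v0:v1,u0:u1]
    m=(hs[...,1]>90)&(hs[...,0]<25)
    for a,b in((.03,.06),(.05,.07),(.07,.09),(.09,.11)):
        k=m&(q[...,2]>a)&(q[...,2]<b); print(nm,a,b,k.sum(),q[k].mean(0).round(4),(q[k].min(0)).round(3),(q[k].max(0)).round(3))
q=P[170:235,235:292]; m=(q[...,2]>.111)&(q[...,2]<.124)
pts=q[m]; pts=pts[pts[:,1]<.32]
print(cv2.minAreaRect(pts[:,:2].astype(np.float32)))
m=(q[...,2]>.205)&(q[...,2]<.235); l=q[m]; l=l[(l[:,1]<l[:,1].mean()+.04)]
lid=[x for x in q[m] ]
lid=np.array(lid); 
n,lab=cv2.connectedComponents(m.astype(np.uint8))
for i in range(1,n):
    g=q[lab==i]
    if len(g)>8: print(len(g),g.mean(0).round(4),cv2.minAreaRect(g[:,:2].astype(np.float32)))
E
```

```text
top 0.03 0.06 1 [ 0.4137 -0.1597  0.0566] [ 0.414 -0.16   0.057] [ 0.414 -0.16   0.057]
top 0.05 0.07 31 [ 0.4139 -0.169   0.066 ] [ 0.399 -0.188  0.057] [ 0.439 -0.159  0.07 ]
top 0.07 0.09 61 [ 0.4192 -0.1779  0.0799] [ 0.404 -0.202  0.07 ] [ 0.444 -0.158  0.089]
top 0.09 0.11 65 [ 0.424  -0.1835  0.0957] [ 0.411 -0.197  0.09 ] [ 0.437 -0.168  0.103]
sc 0.03 0.06 55 [ 0.4121 -0.1945  0.0459] [ 0.396 -0.208  0.03 ] [ 0.512 -0.143  0.06 ]
sc 0.05 0.07 80 [ 0.4067 -0.1888  0.0627] [ 0.396 -0.208  0.05 ] [ 0.436 -0.159  0.07 ]
sc 0.07 0.09 75 [ 0.4144 -0.1854  0.0793] [ 0.402 -0.203  0.07 ] [ 0.431 -0.164  0.089]
sc 0.09 0.11 30 [ 0.4199 -0.1855  0.0965] [ 0.41  -0.197  0.091] [ 0.432 -0.173  0.101]
((0.4332299828529358, 0.2598881721496582), (0.18070176243782043, 0.10517341643571854), 11.580607414245605)
177 [0.421  0.1884 0.219 ] ((0.42161938548088074, 0.18905921280384064), (0.13172943890094757, 0.012752821668982506), 10.614249229431152)
30 [0.3975 0.3186 0.2147] ((0.3973339796066284, 0.31889405846595764), (0.03286607936024666, 0.007876238785684109), 1.617943286895752)
```

Run:
```python
from h import *
T=dict(np.load('top0.npz')); q=cloud(T)[170:235,235:292].reshape(-1,3)
for a in (10.2,10.7,11.2,11.7):
    a=np.radians(a); ey=np.array([np.cos(a),np.sin(a)]); ex=np.array([np.sin(a),-np.cos(a)])
    c0=np.array([.41,.24])
    m=(q[:,2]>.112)&(q[:,2]<.123); X=(q[:,:2]-c0)@ex; Y=(q[:,:2]-c0)@ey
    m&=(abs(X)<.075)&(abs(Y)<.085)
    w=m&(X<-.035)&(abs(Y)<.06)&(abs(Y)>.025); s=m&(Y<-.045)&(abs(X)<.04); n=m&(Y>.045)&(abs(X)<.04)
    lidm=(q[:,2]>.212)&(q[:,2]<.23)&(X>.03)&(X<.075)
    st=(q[:,2]>.17)&(q[:,2]<.205)&(X>.065)&(X<.1)
    print(np.degrees(a).round(1),'west x',X[w].mean().round(4),X[w].std().round(4),'S y',Y[s].mean().round(4),Y[s].std().round(4),'N',Y[n].mean().round(4),Y[n].std().round(4),w.sum(),s.sum(),n.sum(),'lid',X[lidm].mean().round(4),X[lidm].std().round(4),Y[lidm].min().round(4),Y[lidm].max().round(4),q[lidm,2].mean().round(3),'staple',X[st].mean().round(3),Y[st].mean().round(3))
    p=np.polyfit(Y[w],X[w],1),np.polyfit(X[s],Y[s],1),np.polyfit(X[n],Y[n],1); print([np.degrees(k[0]).round(1) for k in p])
    yc=(Y[s].mean()+Y[n].mean())/2; xc=X[w].mean()+.0475; print('centre',(c0+ex*xc+ey*yc).round(4))
```

```text
10.2 west x -0.0532 0.0037 S y -0.0608 0.0017 N 0.0638 0.0018 32 33 36 lid 0.0532 0.0033 -0.0634 0.0683 0.22 staple 0.072 0.002
[np.float64(-1.9), np.float64(0.6), np.float64(-0.6)]
centre [0.4105 0.2459]
10.7 west x -0.0529 0.0044 S y -0.0608 0.0017 N 0.0639 0.0019 34 33 36 lid 0.0533 0.0033 -0.0639 0.0678 0.22 staple 0.072 0.002
[np.float64(-1.8), np.float64(0.2), np.float64(-1.1)]
centre [0.4105 0.2456]
11.2 west x -0.053 0.0043 S y -0.0608 0.0017 N 0.0639 0.0019 34 33 37 lid 0.0533 0.0033 -0.0644 0.0674 0.22 staple 0.072 0.001
[np.float64(-1.3), np.float64(-0.3), np.float64(-1.6)]
centre [0.4105 0.2457]
11.7 west x -0.0532 0.0041 S y -0.0608 0.0017 N 0.0639 0.002 35 33 37 lid 0.0533 0.0034 -0.0649 0.0669 0.22 staple 0.072 0.0
[np.float64(-0.8), np.float64(-0.8), np.float64(-2.1)]
centre [0.4104 0.2459]
```

Run:
```python
from h import *
T=dict(np.load('top0.npz')); q=cloud(T)
# height map coarse around bottle and between bottle and chest
for v in range(140,250,8): print(v,[int(1000*np.median(q[v-2:v+3,u-2:u+3,2])) for u in range(236,480,8)])
print(ray(T,317,197,.1),ray(T,400,160,.1))
plan((.423,-.184,.15),(0,1,0))
```

```text
140 [-4, 92, 94, 71, 0, -1, -3, 17, 52, 66, 62, 37, 0, 0, -2, 23, 0, 0, -1, 0, 1, 19, 22, 0, 0, 0, 85, 125, 124, 123, -824]
148 [-1, -2, 133, 133, 129, -2, 0, 0, 16, 27, 24, 3, -1, -2, 63, 68, -2, 104, -3, 0, 0, 0, 0, 0, -1, 0, 246, 278, 112, -3, -820]
156 [-2, 130, 131, 134, 134, -2, 0, -1, 89, 94, 0, 0, 116, 119, 38, 56, 0, 8, 1, 91, 93, 146, 0, 0, -1, 229, 282, 278, 0, 0, -821]
164 [-1, 130, 133, 134, 133, 39, -2, 0, 93, 93, 87, -1, 120, 119, 119, 0, -1, 0, 94, 109, 120, 94, 0, 3, 117, 188, 187, 0, 0, -1, -823]
172 [0, -1, 131, 129, 103, 7, -1, -1, 51, 89, 5, 4, 118, 118, 116, -1, -2, -2, 90, 107, 104, 84, -2, 12, 65, 7, 0, -1, 2, 0, -822]
180 [-2, 0, 0, 18, 3, 119, -1, -1, -1, -1, 0, 0, 71, 99, 2, 17, 97, 0, 54, 86, 84, -1, -2, 0, 2, 0, 0, 88, 88, 2, -819]
188 [-1, -1, 91, 61, 35, 29, -1, -1, 0, 0, 0, -1, -1, -2, 0, 50, 80, -1, 0, -1, -1, -1, -2, -1, -1, 0, 9, 78, 86, 0, -818]
196 [0, 0, 59, 9, 8, 7, 217, 0, -3, 0, -2, -1, -1, -2, -3, 1, 14, -1, 0, 0, 79, 92, -2, 0, -1, 0, 0, 2, -1, -1, -820]
204 [0, 156, 100, 7, 5, 7, 216, -2, -2, -1, -1, -1, 0, -2, -2, -1, 0, -1, 0, 0, 69, 69, 
[... 269 characters left out ...]
0]
228 [-2, -2, -1, 21, 0, -1, -1, -2, 0, 0, -3, -1, 9, 7, 0, -1, 0, 0, -2, 0, 0, 2, 809, 816, 811, 799, -3, 0, -1, -1, -820]
236 [-2, 0, -2, -1, 0, 0, -2, -1, 0, -2, 0, 0, -1, -2, -2, -2, 0, -1, -2, 0, 787, 814, 819, 818, 815, 808, 793, 0, 65, 0, -822]
244 [-2, 0, -1, -2, -1, 0, 0, -2, -1, 1, -2, 0, -1, -1, 0, 0, 0, 29, 24, 790, 809, 816, 818, 819, 818, 815, 805, 75, 95, 0, -817]
[0.43013919 0.08560709 0.1       ] [ 0.54778088 -0.18362407  0.1       ]
t 0.1 tcp [ 0.1966 -0.6453  0.2257] F [0.1 0.5 0.1] w 0.0875 j [-57.  21.   1.  -0. -70. -17.]
tool axes rows x,y,z in world [[-0.0, 0.0, -1.0], [-0.29, 0.96, 0.0], [0.96, 0.29, -0.0]]
shift tool [0.0762 0.3752 0.351 ] turn [16.94 -0.02 -0.08]
```

```bash
python3 -m creep '[{"ty":0.02,"tz":0.02,"ax":3,"fingers":0.05},{"ty":0.05,"tz":0.045,"ax":7,"fingers":0.05},{"ty":0.085,"tz":0.08,"ax":11,"fingers":0.05},{"ty":0.12,"tz":0.11,"ax":14,"fingers":0.05},{"ty":0.155,"tz":0.145,"ax":17,"fingers":0.05}]' 10; python3 -c "
from h import *
plan((.423,-.184,.16),(0,1,0))"
```

```text
t 0.1 tcp [ 0.1966 -0.6453  0.2257] F [0.1 0.5 0.1] w 0.0875 j [-57.  21.   1.  -0. -70. -17.]
tool axes rows x,y,z in world [[-0.0, 0.0, -1.0], [-0.29, 0.96, 0.0], [0.96, 0.29, -0.0]]
shift tool [0.0662 0.3752 0.351 ] turn [16.94 -0.02 -0.08]invalid input
```

```bash
python3 -m creep '[{"ax":3,"ay":0,"az":0,"tx":0,"ty":0.02,"tz":0.02,"fingers":0.05},{"ax":7,"ay":0,"az":0,"tx":0,"ty":0.05,"tz":0.045,"fingers":0.05},{"ax":11,"ay":0,"az":0,"tx":0,"ty":0.085,"tz":0.08,"fingers":0.05},{"ax":14,"ay":0,"az":0,"tx":0,"ty":0.12,"tz":0.11,"fingers":0.05},{"ax":17,"ay":0,"az":0,"tx":0,"ty":0.155,"tz":0.145,"fingers":0.05}]' 10; python3 -c "
from h import *
plan((.423,-.184,.16),(0,1,0))"
```

```text
time_s: 0.6
tcp_pos: [0.2902, -0.4534, 0.2261]
eef_rot: [134.1, 90.0, 133.9]
contact_force: [1.1, 0.1, 0.1]
gripper_width: 0.0538
t 0.6 tcp [ 0.2902 -0.4534  0.2261] F [1.1 0.1 0.1] w 0.0538 j [-37.   8. -17.  -0. -66. -54.]
tool axes rows x,y,z in world [[-0.0, 0.0, -1.0], [0.0, 1.0, 0.0], [1.0, -0.0, -0.0]]
shift tool [0.0662 0.2699 0.1318] turn [-0.22 -0.03 -0.03]
```

```bash
python3 -m creep '[{"ax":0,"ay":0,"az":0,"tx":0,"ty":0.03,"tz":0.015,"fingers":0.05},{"ax":0,"ay":0,"az":0,"tx":0,"ty":0.075,"tz":0.037,"fingers":0.05},{"ax":0,"ay":0,"az":0,"tx":0,"ty":0.12,"tz":0.058,"fingers":0.05},{"ax":0,"ay":0,"az":0,"tx":0,"ty":0.165,"tz":0.08,"fingers":0.05},{"ax":0,"ay":0,"az":0,"tx":0,"ty":0.2,"tz":0.098,"fingers":0.05}]' 10; python3 -m creep '[{"ax":0,"ay":0,"az":0,"tx":0,"ty":0.035,"tz":0.017,"fingers":0.05},{"ax":0,"ay":0,"az":0,"tx":0.005,"ty":0.06,"tz":0.03,"fingers":0.05},{"ax":0,"ay":0,"az":0,"tx":0.03,"ty":0.07,"tz":0.034,"fingers":0.05},{"ax":0,"ay":0,"az":0,"tx":0.06,"ty":0.07,"tz":0.034,"fingers":0.05},{"ax":0,"ay":0,"az":0,"tx":0.066,"ty":0.07,"tz":0.034,"fingers":0.05}]' 10
python3 -c "
from h import *
plan((.423,-.184,.068),(0,1,0))
for n in('scene','top'):
    c=cap(n);cv2.imwrite(f'pics/{n}1.png',c['pixels']);np.savez(f'{n}1.npz',**c)
t=cv2.imread('pics/top1.png')[150:260,320:480];s=cv2.imread('pics/scene1.png')[200:310,320:480]
cv2.imwrite('pics/c1.png',cv2.resize(np.vstack([t,s]),None,fx=2.6,fy=2.6,interpolation=2))"
```

```text
time_s: 1.1
tcp_pos: [0.3888, -0.2529, 0.2266]
eef_rot: [25.6, 90.0, 25.6]
contact_force: [0.9, 0.5, -0.5]
gripper_width: 0.0502
time_s: 1.6
tcp_pos: [0.4204, -0.1844, 0.1577]
eef_rot: [170.1, 89.7, 170.1]
contact_force: [-0.2, 0.1, 0.3]
gripper_width: 0.0499
t 1.6 tcp [ 0.4204 -0.1844  0.1577] F [-0.2  0.1  0.3] w 0.0499 j [  1.   4. -31.  -0. -56. -91.]
tool axes rows x,y,z in world [[-0.01, 0.0, -1.0], [0.0, 1.0, 0.0], [1.0, -0.0, -0.01]]
shift tool [0.0897 0.0004 0.003 ] turn [-0.02 -0.29 -0.05]
```

View pics/c1.png

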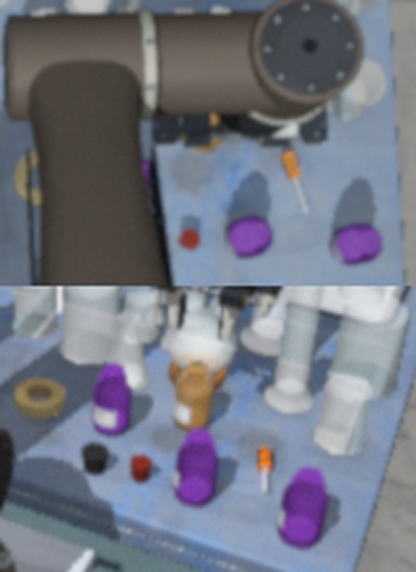

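The view now shows the pin clear of the arm (crop about (292,165) to (307,210)) and the gripper over the amber bottle. I'll descend and grip the stopper.

```bash
python3 -m creep '[{"ax":0,"ay":0,"az":0,"tx":0.02,"ty":0,"tz":0.001,"fingers":0.05},{"ax":0,"ay":0,"az":0,"tx":0.045,"ty":0,"tz":0.002,"fingers":0.05},{"ax":0,"ay":0,"az":0,"tx":0.07,"ty":0,"tz":0.002,"fingers":0.05},{"ax":0,"ay":0,"az":0,"tx":0.085,"ty":0,"tz":0.002,"fingers":0.05},{"ax":0,"ay":0,"az":0,"tx":0.09,"ty":0,"tz":0.002,"fingers":0.05}]' 10; python3 -m creep '[{"ax":0,"ay":0,"az":0,"tx":0,"ty":0,"tz":0,"fingers":0.01},{"ax":0,"ay":0,"az":0,"tx":0,"ty":0,"tz":0,"fingers":0.01},{"ax":0,"ay":0,"az":0,"tx":0,"ty":0,"tz":0,"fingers":0.01},{"ax":0,"ay":0,"az":0,"tx":0,"ty":0,"tz":0,"fingers":0.01}]' 15
python3 - <<'E'
from h import *
plan((.423,-.184,.2),(0,1,0))
T=dict(np.load('top1.npz'));S=dict(np.load('scene1.npz'))
for n,c in(("top",T),("sc",S)):
    P=cloud(c); hsv=cv2.cvtColor(c['pixels'],cv2.COLOR_BGR2HSV)
    m=cv2.inRange(hsv,(3,150,140),(14,255,255)); k,l,st,ce=cv2.connectedComponentsWithStats(m)
    for i in range(1,k):
        p=ray(c,*ce[i],.014)
        if st[i,4]>8 and -.36<p[1]<-.22 and .3<p[0]<.45: print(n,st[i],ce[i].round(1),p.round(4),np.median(P[l==i],0).round(4),'tip guess')
u0,v0=320,150
c=T;im=c['pixels'][195:240,420:450]
cv2.imwrite('pics/pin1.png',cv2.resize(im,None,fx=14,fy=13,interpolation=2))
E
```

```text
time_s: 2.2
tcp_pos: [0.4245, -0.1857, 0.0704]
eef_rot: [-168.4, 90.0, -168.5]
contact_force: [0.2, 0.7, 0.9]
gripper_width: 0.0501
time_s: 2.6
tcp_pos: [0.4249, -0.1853, 0.0713]
eef_rot: [-0.7, 89.9, -0.8]
contact_force: [-0.1, -0.1, -0.9]
gripper_width: 0.0428
t 2.6 tcp [ 0.4249 -0.1853  0.0713] F [-0.1 -0.1 -0.9] w 0.0428 j [  1.  10. -37.   0. -43. -91.]
tool axes rows x,y,z in world [[0.0, -0.0, -1.0], [0.0, 1.0, -0.0], [1.0, -0.0, 0.0]]
shift tool [-0.1287  0.0013 -0.0018] turn [-0.05  0.08  0.  ]
sc [420 263   4   7  26] [421.5 265.8] [ 0.3836 -0.2967  0.014 ] [ 0.379  -0.297   0.0171] tip guess
```

View pics/pin1.png

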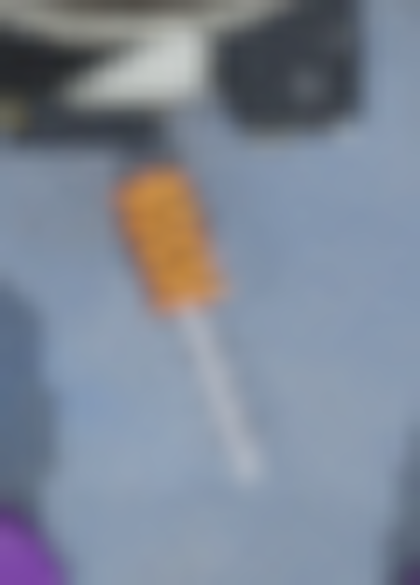

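```bash
python3 -m creep '[{"ax":0,"ay":0,"az":0,"tx":0,"ty":0,"tz":0,"fingers":0.01},{"ax":0,"ay":0,"az":0,"tx":0,"ty":0,"tz":0,"fingers":0.01},{"ax":0,"ay":0,"az":0,"tx":0,"ty":0,"tz":0,"fingers":0.01},{"ax":0,"ay":0,"az":0,"tx":0,"ty":0,"tz":0,"fingers":0.01}]' 15
python3 - <<'E'
from h import *
T=dict(np.load('top1.npz'))
# crop scale 14 x 13, origin (420,195); grip corners and tip read from crop
f=lambda a,b:(420+(a+.5)/14-.5,195+(b+.5)/13-.5)
g=ray(T,*f(172,237),.013); tip=ray(T,*f(248,474),.008); print(g,tip,np.linalg.norm((tip-g)[:2]),np.degrees(np.arctan2(*(tip-g)[[1,0]])))
hsv=cv2.cvtColor(T['pixels'],cv2.COLOR_BGR2HSV)[195:240,420:450]
m=cv2.inRange(hsv,(3,110,120),(25,255,255)); 
n,l,st,ce=cv2.connectedComponentsWithStats(m)
for i in range(1,n):
    print(st[i],ray(T,*(ce[i]+[420,195]),.014))
E
```

```text
time_s: 3.0
tcp_pos: [0.4251, -0.1853, 0.0711]
eef_rot: [-10.4, 89.9, -10.4]
contact_force: [-0.6, 1.4, 5.7]
gripper_width: 0.0426
[ 0.38486754 -0.29842309  0.013     ] [ 0.32391938 -0.31507326  0.008     ] 0.0631815334049726 -164.72042889146368
[ 9 13  6 10 40] [ 0.38450121 -0.29686155  0.014     ]
```

The fingers stopped at 42.6 mm, wider than the 26–30 mm stopper, so the tips are on the bottle's shoulder. I'll open, rise 11 mm and close again.

```bash
python3 -m creep '[{"ax":0,"ay":0,"az":0,"tx":0,"ty":0,"tz":0,"fingers":0.05},{"ax":0,"ay":0,"az":0,"tx":0,"ty":0,"tz":0,"fingers":0.05},{"ax":0,"ay":0,"az":0,"tx":-0.006,"ty":0,"tz":-0.002,"fingers":0.05},{"ax":0,"ay":0,"az":0,"tx":-0.011,"ty":0,"tz":-0.002,"fingers":0.05},{"ax":0,"ay":0,"az":0,"tx":-0.011,"ty":0,"tz":-0.002,"fingers":0.05}]' 15;python3 -m creep '[{"ax":0,"ay":0,"az":0,"tx":0,"ty":0,"tz":0,"fingers":0.01},{"ax":0,"ay":0,"az":0,"tx":0,"ty":0,"tz":0,"fingers":0.01},{"ax":0,"ay":0,"az":0,"tx":0,"ty":0,"tz":0,"fingers":0.01},{"ax":0,"ay":0,"az":0,"tx":0,"ty":0,"tz":0,"fingers":0.01},{"ax":0,"ay":0,"az":0,"tx":0,"ty":0,"tz":0,"fingers":0.01}]' 15
python3 -c "
from h import *
for n in('scene','top'):
    c=cap(n);cv2.imwrite(f'pics/{n}2.png',c['pixels']);np.savez(f'{n}2.npz',**c)
t=cv2.imread('pics/top2.png')[150:260,320:480];s=cv2.imread('pics/scene2.png')[200:310,320:480]
cv2.imwrite('pics/c2.png',cv2.resize(np.vstack([t,s]),None,fx=2.6,fy=2.6,interpolation=2))"
```

```text
time_s: 3.5
tcp_pos: [0.423, -0.1854, 0.0824]
eef_rot: [-7.4, 89.9, -7.5]
contact_force: [-0.1, -0.4, 0.0]
gripper_width: 0.05
time_s: 4.0
tcp_pos: [0.4224, -0.1852, 0.0814]
eef_rot: [172.2, 90.0, 172.2]
contact_force: [-0.4, 0.5, 0.3]
gripper_width: 0.0356
```

View pics/c2.png

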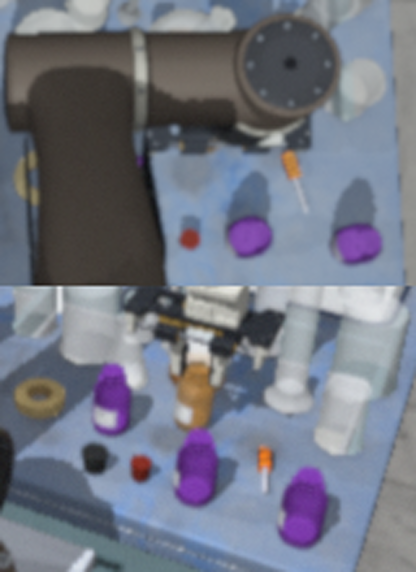

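The scene crop shows the fingers around the amber bottle's stopper, with the neighbours where they were. I'll keep closing.

```bash
python3 -m creep '[{"ax":0,"ay":0,"az":0,"tx":0,"ty":0,"tz":0,"fingers":0.01},{"ax":0,"ay":0,"az":0,"tx":0,"ty":0,"tz":0,"fingers":0.01},{"ax":0,"ay":0,"az":0,"tx":0,"ty":0,"tz":0,"fingers":0.01},{"ax":0,"ay":0,"az":0,"tx":0,"ty":0,"tz":0,"fingers":0.01},{"ax":0,"ay":0,"az":0,"tx":0,"ty":0,"tz":0,"fingers":0.01}]' 15
```

```text
time_s: 4.6
tcp_pos: [0.4224, -0.1853, 0.0815]
eef_rot: [-175.6, 90.0, -175.7]
contact_force: [0.1, -0.2, -1.2]
gripper_width: 0.036
```

```bash
python3 -m creep '[{"ax":0,"ay":0,"az":0,"tx":0,"ty":0,"tz":0,"fingers":0.045},{"ax":0,"ay":0,"az":0,"tx":0,"ty":0,"tz":0,"fingers":0.045},{"ax":0,"ay":0,"az":0,"tx":-0.004,"ty":0,"tz":0,"fingers":0.045},{"ax":0,"ay":0,"az":0,"tx":-0.006,"ty":0,"tz":0.001,"fingers":0.045},{"ax":0,"ay":0,"az":0,"tx":-0.006,"ty":0,"tz":0.001,"fingers":0.045}]' 15;python3 -m creep '[{"ax":0,"ay":0,"az":0,"tx":0,"ty":0,"tz":0,"fingers":0.01},{"ax":0,"ay":0,"az":0,"tx":0,"ty":0,"tz":0,"fingers":0.01},{"ax":0,"ay":0,"az":0,"tx":0,"ty":0,"tz":0,"fingers":0.01},{"ax":0,"ay":0,"az":0,"tx":0,"ty":0,"tz":0,"fingers":0.01},{"ax":0,"ay":0,"az":0,"tx":0,"ty":0,"tz":0,"fingers":0.01}]' 15
python3 -m creep '[{"ax":0,"ay":0,"az":0,"tx":0,"ty":0,"tz":0,"fingers":0.01},{"ax":0,"ay":0,"az":0,"tx":0,"ty":0,"tz":0,"fingers":0.01},{"ax":0,"ay":0,"az":0,"tx":0,"ty":0,"tz":0,"fingers":0.01}]' 15
python3 -c "
from h import *
c=cap('scene');cv2.imwrite('pics/c3.png',cv2.resize(c['pixels'][200:280,350:450],None,fx=6,fy=6,interpolation=2))"
```

```text
time_s: 5.1
tcp_pos: [0.424, -0.1853, 0.0881]
eef_rot: [-6.3, 89.9, -6.3]
contact_force: [0.7, 0.3, -0.3]
gripper_width: 0.0447
time_s: 5.6
tcp_pos: [0.4235, -0.1852, 0.0875]
eef_rot: [142.0, 90.0, 142.0]
contact_force: [0.2, 1.3, 1.0]
gripper_width: 0.0277
time_s: 5.9
tcp_pos: [0.4235, -0.1852, 0.0875]
eef_rot: [169.4, 90.0, 169.4]
contact_force: [-0.9, 0.6, -0.1]
gripper_width: 0.0274
```

View pics/c3.png

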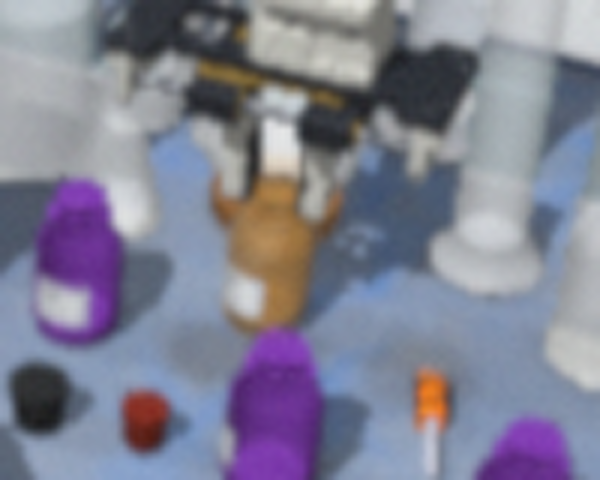

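The width is now 27.4 mm, which matches the stopper. I'll lift it gently with a firmer grip.

```bash
python3 -m creep '[{"ax":0,"ay":0,"az":0,"tx":0,"ty":0,"tz":0,"fingers":0.01},{"ax":0,"ay":0,"az":0,"tx":-0.005,"ty":0,"tz":0,"fingers":0.01},{"ax":0,"ay":0,"az":0,"tx":-0.015,"ty":0,"tz":0,"fingers":0.01},{"ax":0,"ay":0,"az":0,"tx":-0.03,"ty":0,"tz":0,"fingers":0.01},{"ax":0,"ay":0,"az":0,"tx":-0.04,"ty":0,"tz":0,"fingers":0.01}]' 25
python3 -c "
from h import *
c=cap('scene');cv2.imwrite('pics/c4.png',cv2.resize(c['pixels'][200:280,350:450],None,fx=6,fy=6,interpolation=2))"
```

```text
time_s: 6.45
tcp_pos: [0.4239, -0.1854, 0.1291]
eef_rot: [-11.6, 89.9, -11.7]
contact_force: [0.5, 0.9, -1.8]
gripper_width: 0.027
```

View pics/c4.png

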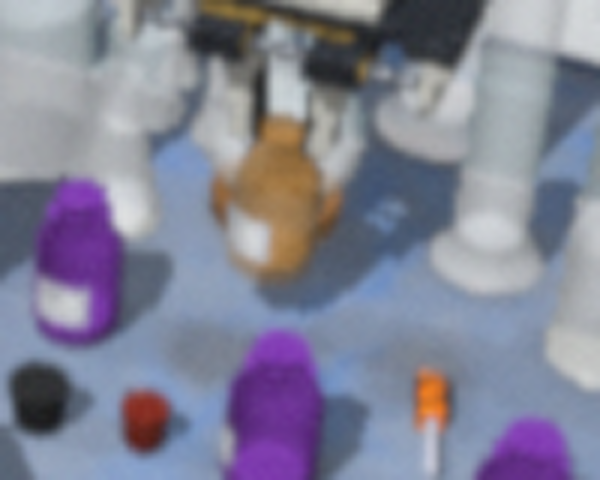

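The bottle is off the bench and upright. Joint 6's range means I have to turn -101° about the tool's x axis. First I rise well above the open lid, which reaches z 0.224.

```bash
python3 -m creep '[{"ax":-4,"ay":0,"az":0,"tx":-0.03,"ty":0,"tz":0,"fingers":0.01},{"ax":-12,"ay":0,"az":0,"tx":-0.075,"ty":0,"tz":0,"fingers":0.01},{"ax":-20,"ay":0,"az":0,"tx":-0.12,"ty":0,"tz":0,"fingers":0.01},{"ax":-28,"ay":0,"az":0,"tx":-0.165,"ty":0,"tz":0,"fingers":0.01},{"ax":-36,"ay":0,"az":0,"tx":-0.205,"ty":0,"tz":0,"fingers":0.01}]' 25
python3 -c "
from h import *
plan((.410,.250,.34),(.983,.186,0))"
```

```text
time_s: 7.0
tcp_pos: [0.4232, -0.1853, 0.3352]
eef_rot: [-38.8, 89.9, -2.5]
contact_force: [0.7, -0.1, -2.0]
gripper_width: 0.0274
t 7.0 tcp [ 0.4232 -0.1853  0.3352] F [ 0.7 -0.1 -2. ] w 0.0274 j [  1.  -3. -14.   0. -79. -55.]
tool axes rows x,y,z in world [[0.0, -0.0, -1.0], [-0.59, 0.81, -0.0], [0.81, 0.59, 0.0]]
shift tool [-0.0049  0.3587  0.247 ] turn [-6.444e+01  3.000e-02  1.000e-01]
```

```bash
python3 -m creep '[{"ax":-6,"ay":0,"az":0,"tx":-0.005,"ty":0.016,"tz":0.011,"fingers":0.01},{"ax":-14,"ay":0,"az":0,"tx":-0.005,"ty":0.05,"tz":0.034,"fingers":0.01},{"ax":-22,"ay":0,"az":0,"tx":-0.005,"ty":0.083,"tz":0.057,"fingers":0.01},{"ax":-30,"ay":0,"az":0,"tx":-0.005,"ty":0.12,"tz":0.082,"fingers":0.01},{"ax":-38,"ay":0,"az":0,"tx":-0.005,"ty":0.157,"tz":0.108,"fingers":0.01}]' 25
python3 -c "
from h import *
plan((.410,.250,.34),(.983,.186,0))"
```

```text
time_s: 7.5
tcp_pos: [0.4181, 0.0066, 0.3378]
eef_rot: [-35.2, 89.9, 39.0]
contact_force: [1.4, -0.0, -1.5]
gripper_width: 0.027
t 7.5 tcp [0.4181 0.0066 0.3378] F [ 1.4 -0.  -1.5] w 0.027 j [ 28.  -8. -18.  -0. -80. -44.]
tool axes rows x,y,z in world [[0.0, 0.0, -1.0], [-0.96, 0.27, -0.0], [0.27, 0.96, 0.0]]
shift tool [-0.002   0.0739  0.2321] turn [-26.48   0.04   0.04]
```

```bash
python3 -m creep '[{"ax":-5,"ay":0,"az":0,"tx":-0.002,"ty":0.011,"tz":0.035,"fingers":0.01},{"ax":-12,"ay":0,"az":0,"tx":-0.002,"ty":0.025,"tz":0.08,"fingers":0.01},{"ax":-18,"ay":0,"az":0,"tx":-0.002,"ty":0.04,"tz":0.125,"fingers":0.01},{"ax":-23,"ay":0,"az":0,"tx":-0.002,"ty":0.054,"tz":0.17,"fingers":0.01},{"ax":-26.5,"ay":0,"az":0,"tx":-0.002,"ty":0.066,"tz":0.21,"fingers":0.01}]' 25
python3 -m creep '[{"ax":0,"ay":0,"az":0,"tx":0,"ty":0,"tz":0.01,"fingers":0.01},{"ax":0,"ay":0,"az":0,"tx":0,"ty":0,"tz":0.02,"fingers":0.01},{"ax":0,"ay":0,"az":0,"tx":0,"ty":0,"tz":0.02,"fingers":0.01}]' 25
python3 -c "
from h import *
plan((.410,.250,.12),(.983,.186,0))
for n in('scene','top'):
    c=cap(n);cv2.imwrite(f'pics/{n}5.png',c['pixels']);np.savez(f'{n}5.npz',**c)
"
```

```text
time_s: 8.0
tcp_pos: [0.4127, 0.2274, 0.3398]
eef_rot: [-36.2, 89.9, 64.5]
contact_force: [0.8, -0.2, -1.2]
gripper_width: 0.0272
time_s: 8.3
tcp_pos: [0.4095, 0.2453, 0.3394]
eef_rot: [111.4, 90.0, -148.1]
contact_force: [-0.1, -1.3, -1.7]
gripper_width: 0.0273
t 8.3 tcp [0.4095 0.2453 0.3394] F [-0.1 -1.3 -1.7] w 0.0273 j [ 55.  -2. -12.  -0. -80. -44.]
tool axes rows x,y,z in world [[-0.0, -0.0, -1.0], [-0.98, -0.18, 0.0], [-0.18, 0.98, -0.0]]
shift tool [ 0.2194 -0.0014  0.0046] turn [-0.26 -0.01 -0.02]
```

View pics/scene5.png

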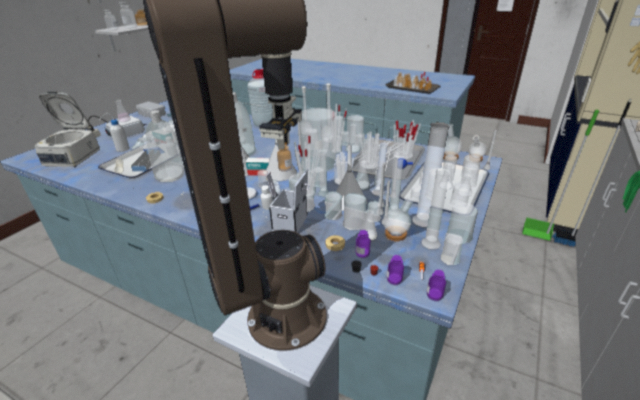

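View pics/top5.png

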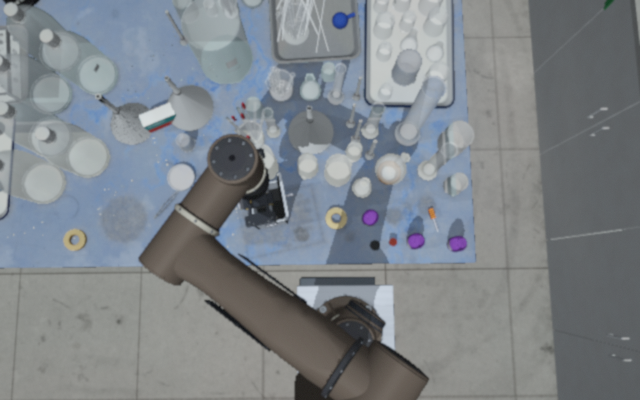

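The bottle hangs upright over the chest: scene (284,160) over the box at (287,210), and top gripper at (262,200). Before descending I'll check for tall things near the gripper body's footprint.

Run:
```python
from h import *
T=dict(np.load('top0.npz')); q=cloud(T).reshape(-1,3)
a=np.radians(10.8);ey=np.array([np.cos(a),np.sin(a)]); ex=np.array([np.sin(a),-np.cos(a)])
c=np.array([.4107,.2457]); X=(q[:,:2]-c)@ex; Y=(q[:,:2]-c)@ey
for y0 in np.arange(-.12,.2,.02):
    print(y0.round(2),[int(1000*q[k,2].max()) if (k:=(abs(X-x0)<.01)&(abs(Y-y0)<.01)&(q[:,2]<.6)).any() else None for x0 in np.arange(-.16,.17,.02)])
# refine chest using scene5 front rim
S=dict(np.load('scene5.npz'));im=S['pixels'][150:250,240:330];cv2.imwrite('pics/c5.png',cv2.resize(im,None,fx=6,fy=6,interpolation=2))
```

```text
-0.12 [10, 4, 5, 5, 10, 5, 6, 6, 5, 6, 8, 10, 8, 7, 7, 4, 6]
-0.1 [5, 8, 6, 8, 7, 7, 6, 8, 8, 3, 10, 8, 6, 7, 7, 4, 5]
-0.08 [8, 4, 10, 8, 7, 6, 12, 6, 7, 10, 5, 8, 10, 6, 6, 4, 6]
-0.06 [3, 5, 9, 5, 7, 121, 119, 123, 120, 120, 178, 226, 8, 9, 9, 10, 6]
-0.04 [7, 6, 3, 4, 3, 121, 123, 18, 12, 15, 187, 227, 9, 8, 6, 10, 7]
-0.02 [9, 6, 4, 5, 224, 194, 123, 16, 16, 14, 190, 225, 4, 5, 5, 8, 5]
0.0 [7, 3, 5, 5, 219, 202, 121, 14, 14, 13, 188, 226, 199, 10, 9, 10, 4]
0.02 [6, 10, 9, 6, 220, 207, 123, 14, 17, 15, 185, 225, 4, 6, 4, 5, 5]
0.04 [6, 6, 9, 0, 6, 118, 123, 15, 17, 16, 182, 227, 8, 5, 8, 7, 8]
0.06 [8, 56, 6, 5, 9, 114, 119, 117, 121, 119, 183, 225, 9, 4, 6, 9, 3]
0.08 [101, 103, 97, 10, 5, 3, 13, 2, -2, 8, 1, 7, 3, 9, 100, 98, 100]
0.1 [102, 104, 99, 9, 6, 4, 132, 138, 138, 139, 133, 5, 5, 5, 98, 99, 105]
0.12 [61, 67, 65, 6, 2, 8, 135, 139, 144, 144, 138, 5, 6, 6, 98, 103, 102]
0.14 [7, 47, 6, 7, 9, 9, 139, 140, 141, 139, 142, 114, 5, 9, 91, 101, 95]
0.16 [77, 91, 93, 5, 4, 4, 139, 144, 139, 142, 139, 6, 8, 6, 7, 9, 39]
0.18 [77, 94, 89, 6, 6, 7, 227, 245, 247, 140, 138, 7, 8, 4, 14, 52, 67]
```

View pics/c5.png

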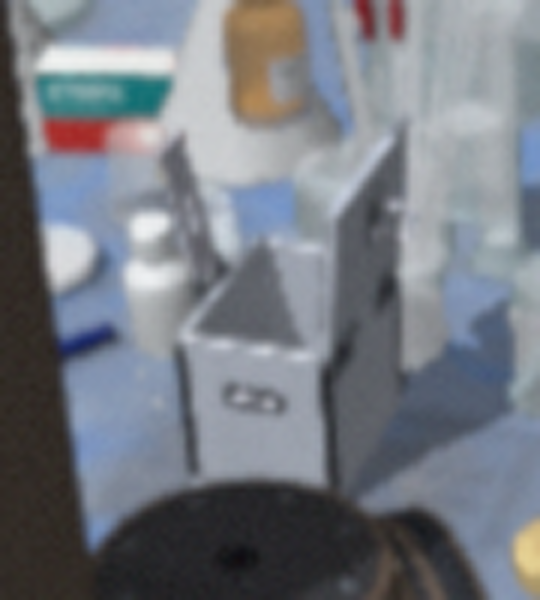

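The footprint is clear: rim at 0.12, beaker at 0.144 and nothing taller within the body's reach. I'll descend.

```bash
python3 -m creep '[{"ax":0,"ay":0,"az":0,"tx":0.02,"ty":-0.001,"tz":0.003,"fingers":0.01},{"ax":0,"ay":0,"az":0,"tx":0.055,"ty":-0.001,"tz":0.004,"fingers":0.01},{"ax":0,"ay":0,"az":0,"tx":0.09,"ty":-0.001,"tz":0.004,"fingers":0.01},{"ax":0,"ay":0,"az":0,"tx":0.11,"ty":-0.001,"tz":0.004,"fingers":0.01},{"ax":0,"ay":0,"az":0,"tx":0.115,"ty":-0.001,"tz":0.004,"fingers":0.01}]' 25
python3 -c "
from h import *
plan((.410,.250,.0965),(.983,.186,0))
c=cap('scene')
cv2.imwrite('pics/c6.png',cv2.resize(c['pixels'][130:250,230:330],None,fx=5,fy=5,interpolation=2))"
```

```text
time_s: 8.9
tcp_pos: [0.4093, 0.2469, 0.2226]
eef_rot: [125.6, 89.8, -134.0]
contact_force: [0.4, -0.1, -0.9]
gripper_width: 0.0273
t 8.9 tcp [0.4093 0.2469 0.2226] F [ 0.4 -0.1 -0.9] w 0.0273 j [ 55.   2. -23.  -0. -65. -44.]
tool axes rows x,y,z in world [[-0.0, -0.0, -1.0], [-0.98, -0.18, 0.0], [-0.18, 0.98, -0.0]]
shift tool [ 0.1261 -0.0016  0.0032] turn [-0.38 -0.12 -0.16]
```

View pics/c6.png

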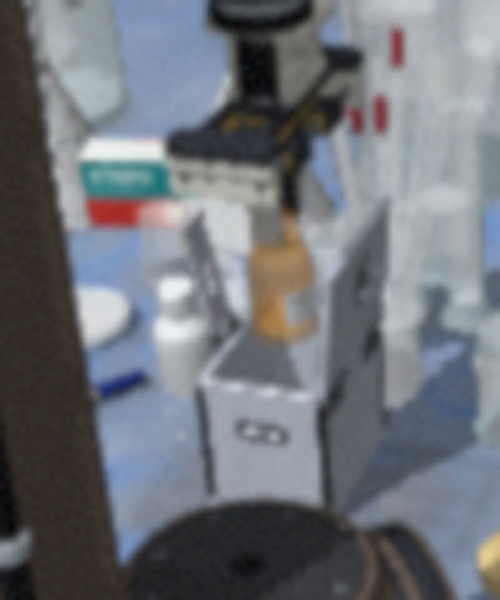

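```bash
python3 -m creep '[{"ax":0,"ay":0,"az":0,"tx":0.015,"ty":-0.001,"tz":0.002,"fingers":0.01},{"ax":0,"ay":0,"az":0,"tx":0.035,"ty":-0.001,"tz":0.003,"fingers":0.01},{"ax":0,"ay":0,"az":0,"tx":0.055,"ty":-0.001,"tz":0.003,"fingers":0.01},{"ax":0,"ay":0,"az":0,"tx":0.075,"ty":-0.001,"tz":0.003,"fingers":0.01},{"ax":0,"ay":0,"az":0,"tx":0.085,"ty":-0.001,"tz":0.003,"fingers":0.01}]' 25
python3 -c "
from h import *
plan((.410,.250,.0965),(.983,.186,0))"
python3 -m creep '[{"ax":0,"ay":0,"az":0,"tx":0.01,"ty":0,"tz":0,"fingers":0.01},{"ax":0,"ay":0,"az":0,"tx":0.02,"ty":0,"tz":0,"fingers":0.01},{"ax":0,"ay":0,"az":0,"tx":0.03,"ty":0,"tz":0,"fingers":0.01},{"ax":0,"ay":0,"az":0,"tx":0.034,"ty":0,"tz":0,"fingers":0.01},{"ax":0,"ay":0,"az":0,"tx":0.034,"ty":0,"tz":0,"fingers":0.01}]' 25
python3 -c "
from h import *
plan((.410,.250,.0955),(.983,.186,0))"
```

```text
time_s: 9.45
tcp_pos: [0.4109, 0.252, 0.1396]
eef_rot: [-56.9, 90.0, 43.6]
contact_force: [-0.0, 0.4, -1.6]
gripper_width: 0.0273
t 9.45 tcp [0.4109 0.252  0.1396] F [-0.   0.4 -1.6] w 0.0273 j [ 55.   7. -30.   0. -53. -45.]
tool axes rows x,y,z in world [[0.0, 0.0, -1.0], [-0.98, -0.18, -0.0], [-0.18, 0.98, 0.0]]
shift tool [ 0.0431  0.0012 -0.0018] turn [-0.31  0.02  0.03]
time_s: 9.95
tcp_pos: [0.4103, 0.252, 0.1051]
eef_rot: [135.1, 89.9, -124.4]
contact_force: [0.2, 0.5, -0.1]
gripper_width: 0.0272
t 9.95 tcp [0.4103 0.252  0.1051] F [ 0.2  0.5 -0.1] w 0.0272 j [ 55.   9. -33.   0. -48. -45.]
tool axes rows x,y,z in world [[-0.0, -0.0, -1.0], [-0.98, -0.18, 0.0], [-0.18, 0.98, -0.0]]
shift tool [ 0.0096  0.0007 -0.0019] turn [-0.26 -0.04 -0.04]
```

Now the last 10 mm, slowly, watching for contact.

```bash
python3 -m creep '[{"ax":0,"ay":0,"az":0,"tx":0.003,"ty":0,"tz":0,"fingers":0.01},{"ax":0,"ay":0,"az":0,"tx":0.005,"ty":0,"tz":0,"fingers":0.01},{"ax":0,"ay":0,"az":0,"tx":0.007,"ty":0,"tz":0,"fingers":0.01},{"ax":0,"ay":0,"az":0,"tx":0.007,"ty":0,"tz":0,"fingers":0.01}]' 25
python3 -m creep '[{"ax":0,"ay":0,"az":0,"tx":0.001,"ty":0,"tz":0,"fingers":0.01},{"ax":0,"ay":0,"az":0,"tx":0.002,"ty":0,"tz":0,"fingers":0.01},{"ax":0,"ay":0,"az":0,"tx":0.002,"ty":0,"tz":0,"fingers":0.01},{"ax":0,"ay":0,"az":0,"tx":0.002,"ty":0,"tz":0,"fingers":0.01}]' 25
```

```text
time_s: 10.35
tcp_pos: [0.4104, 0.2522, 0.0984]
eef_rot: [117.5, 90.0, -142.0]
contact_force: [0.0, 0.8, -1.7]
gripper_width: 0.0268
time_s: 10.75
tcp_pos: [0.4105, 0.2522, 0.0966]
eef_rot: [163.5, 90.0, -96.1]
contact_force: [-0.1, -0.1, -1.1]
gripper_width: 0.0271
```

```bash
python3 -m creep '[{"ax":0,"ay":0,"az":0,"tx":0.001,"ty":0,"tz":0,"fingers":0.01},{"ax":0,"ay":0,"az":0,"tx":0.002,"ty":0,"tz":0,"fingers":0.01},{"ax":0,"ay":0,"az":0,"tx":0.003,"ty":0,"tz":0,"fingers":0.01},{"ax":0,"ay":0,"az":0,"tx":0.003,"ty":0,"tz":0,"fingers":0.01}]' 25
```

```text
time_s: 11.15
tcp_pos: [0.4114, 0.2532, 0.0954]
eef_rot: [-64.0, 89.8, 36.5]
contact_force: [-3.6, -0.9, 15.8]
gripper_width: 0.0271
```

It has contact at TCP z 0.0954, which is the height predicted for the bottle standing on the floor. I'll relax and release.

```bash
python3 -m creep '[{"ax":0,"ay":0,"az":0,"tx":-0.001,"ty":0,"tz":0,"fingers":0.01},{"ax":0,"ay":0,"az":0,"tx":-0.0015,"ty":0,"tz":0,"fingers":0.01},{"ax":0,"ay":0,"az":0,"tx":-0.0015,"ty":0,"tz":0,"fingers":0.045},{"ax":0,"ay":0,"az":0,"tx":-0.0015,"ty":0,"tz":0,"fingers":0.045},{"ax":0,"ay":0,"az":0,"tx":-0.0015,"ty":0,"tz":0,"fingers":0.045}]' 10
python3 -m creep '[{"ax":0,"ay":0,"az":0,"tx":0,"ty":0,"tz":0,"fingers":0.045},{"ax":0,"ay":0,"az":0,"tx":0,"ty":0,"tz":0,"fingers":0.045},{"ax":0,"ay":0,"az":0,"tx":-0.01,"ty":0,"tz":0,"fingers":0.045},{"ax":0,"ay":0,"az":0,"tx":-0.025,"ty":0,"tz":0,"fingers":0.045},{"ax":0,"ay":0,"az":0,"tx":-0.05,"ty":0,"tz":0,"fingers":0.045}]' 10
python3 -m creep '[{"ax":0,"ay":0,"az":0,"tx":-0.04,"ty":0,"tz":0,"fingers":0.045},{"ax":0,"ay":0,"az":0,"tx":-0.085,"ty":0,"tz":0,"fingers":0.045},{"ax":0,"ay":0,"az":0,"tx":-0.13,"ty":0,"tz":0,"fingers":0.045},{"ax":0,"ay":0,"az":0,"tx":-0.175,"ty":0,"tz":0,"fingers":0.045},{"ax":0,"ay":0,"az":0,"tx":-0.2,"ty":0,"tz":0,"fingers":0.045}]' 10
python3 -c "
from h import *
for n in('scene','top'):
    c=cap(n);np.savez(f'{n}7.npz',**c)
    cv2.imwrite(f'pics/{n}7.png',cv2.resize(c['pixels'][130:250,230:330] if n=='scene' else c['pixels'][140:250,210:330],None,fx=5,fy=5,interpolation=2))"
```

```text
time_s: 11.65
tcp_pos: [0.4104, 0.2521, 0.0948]
eef_rot: [127.9, 90.0, -131.6]
contact_force: [0.5, -0.1, 0.5]
gripper_width: 0.0432
time_s: 12.15
tcp_pos: [0.4099, 0.2515, 0.1452]
eef_rot: [130.4, 89.9, -129.2]
contact_force: [0.1, 2.2, -0.5]
gripper_width: 0.045
time_s: 12.65
tcp_pos: [0.4111, 0.2524, 0.3502]
eef_rot: [-57.7, 89.7, 42.7]
contact_force: [0.1, 0.6, -0.8]
gripper_width: 0.0449
```

View pics/scene7.png

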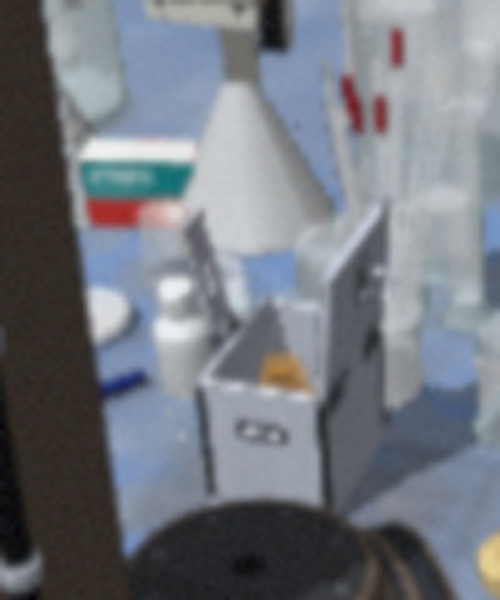

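View pics/top7.png

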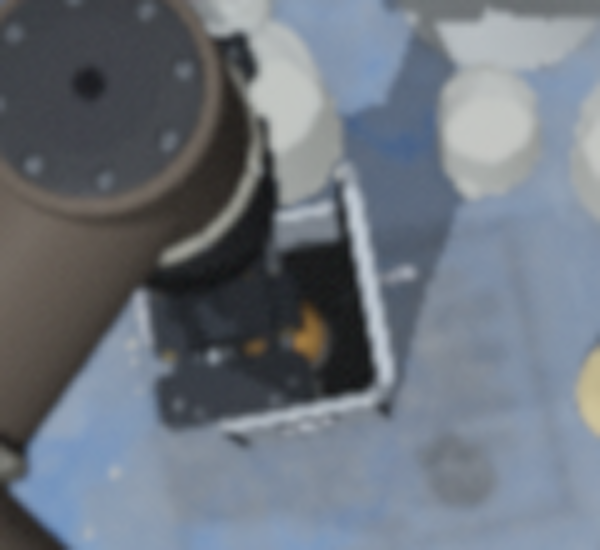

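The bottle stands in the chest: its stopper shows at scene crop (287,370) and in the top view inside the box. Next is the lid. I'll go over it to its outer side with closed fingers, off the staple's line at chest y +38 mm.

```bash
cat >> h.py <<'E'
CA=np.radians(10.8);EY=np.array([np.cos(CA),np.sin(CA),0]); EX=np.array([np.sin(CA),-np.cos(CA),0]); CC=np.array([.4107,.2457,0])
def C(X,Y,z): return CC+EX*X+EY*Y+np.array([0,0,z])
def toC(p): p=np.array(p); return np.array([(p-CC)@EX,(p-CC)@EY,p[2]])
def planc(X,Y,z):
    plan(C(X,Y,z),EY); print('now in chest',toC(r.get_state()['tcp_pos']).round(4))
E
python3 - <<'E'
from h import *
S=dict(np.load('scene7.npz'));hsv=cv2.cvtColor(S['pixels'],cv2.COLOR_BGR2HSV)
m=cv2.inRange(hsv,(8,110,100),(22,255,255))>0; P=cloud(S)
m[:190]=0;m[230:]=0;m[:,:270]=0;m[:,300:]=0; q=P[m]; print(len(q),np.array([toC(p) for p in q[q[:,2]>.09]]).mean(0),np.percentile(q[:,2],[5,50,95]))
planc(.105,.038,.35)
E
```

```text
28 [-0.00627572 -0.00760563  0.10078298] [0.09233962 0.10276858 0.10668094]
t 12.75 tcp [0.4117 0.253  0.3502] F [ 0.4  1.  -0.7] w 0.0454 j [ 55.  -2. -11.   0. -81. -45.]
tool axes rows x,y,z in world [[0.01, 0.01, -1.0], [-0.98, -0.18, -0.01], [-0.18, 0.98, 0.0]]
shift tool [-1.000e-04 -3.640e-02 -1.118e-01] turn [-0.34  0.25  0.38]
now in chest [-0.007   0.0023  0.3502]
```

The stopper top measures about 0.105 m, matching 0.008 + 0.097, so the bottle is upright. Moving over the lid.

```bash
python3 -m creep '[{"ax":0,"ay":0,"az":0,"tx":0,"ty":-0.008,"tz":-0.025,"fingers":0},{"ax":0,"ay":0,"az":0,"tx":0,"ty":-0.02,"tz":-0.065,"fingers":0},{"ax":0,"ay":0,"az":0,"tx":0,"ty":-0.032,"tz":-0.1,"fingers":0},{"ax":0,"ay":0,"az":0,"tx":0,"ty":-0.036,"tz":-0.114,"fingers":0},{"ax":0,"ay":0,"az":0,"tx":0,"ty":-0.036,"tz":-0.114,"fingers":0}]' 20
python3 -m creep '[{"ax":0,"ay":0,"az":0,"tx":0.025,"ty":0,"tz":0,"fingers":0},{"ax":0,"ay":0,"az":0,"tx":0.065,"ty":0,"tz":0,"fingers":0},{"ax":0,"ay":0,"az":0,"tx":0.105,"ty":0,"tz":0,"fingers":0},{"ax":0,"ay":0,"az":0,"tx":0.14,"ty":0,"tz":0,"fingers":0},{"ax":0,"ay":0,"az":0,"tx":0.155,"ty":0,"tz":0,"fingers":0}]' 20
python3 -c "
from h import *
planc(.07,.038,.195)
c=cap('scene')
cv2.imwrite('pics/c8.png',cv2.resize(c['pixels'][130:250,230:350],None,fx=5,fy=5,interpolation=2))"
```

```text
time_s: 13.25
tcp_pos: [0.4668, 0.1448, 0.3448]
eef_rot: [120.7, 89.9, -139.0]
contact_force: [-0.3, 1.0, -0.6]
gripper_width: 0.0106
time_s: 13.75
tcp_pos: [0.4643, 0.1461, 0.1867]
eef_rot: [107.6, 89.7, -152.0]
contact_force: [0.6, 0.2, 1.0]
gripper_width: 0.0007
t 13.75 tcp [0.4643 0.1461 0.1867] F [0.6 0.2 1. ] w 0.0007 j [ 41.   5. -26.  -0. -60. -30.]
tool axes rows x,y,z in world [[-0.0, -0.0, -1.0], [-0.98, -0.18, 0.0], [-0.18, 0.98, -0.0]]
shift tool [-0.0084 -0.0037  0.0379] turn [-0.36 -0.08 -0.27]
now in chest [0.1079 0.034  0.1867]
```

View pics/c8.png

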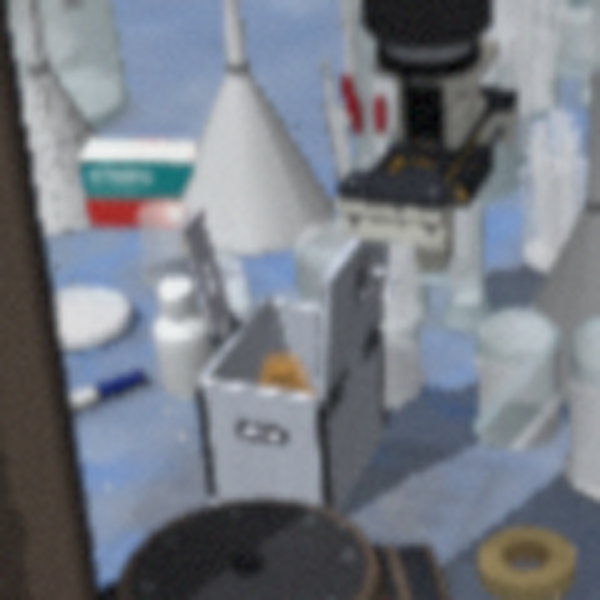

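```bash
python3 -m creep '[{"ax":0,"ay":0,"az":0,"tx":-0.01,"ty":-0.002,"tz":0.02,"fingers":0},{"ax":0,"ay":0,"az":0,"tx":-0.013,"ty":-0.003,"tz":0.037,"fingers":0},{"ax":0,"ay":0,"az":0,"tx":-0.013,"ty":-0.003,"tz":0.048,"fingers":0},{"ax":0,"ay":0,"az":0,"tx":-0.013,"ty":-0.003,"tz":0.06,"fingers":0},{"ax":0,"ay":0,"az":0,"tx":-0.012,"ty":-0.003,"tz":0.071,"fingers":0}]' 20
python3 -c "
from h import *
planc(.0126,.038,.186)
c=cap('scene')
cv2.imwrite('pics/c9.png',cv2.resize(c['pixels'][130:250,230:350],None,fx=5,fy=5,interpolation=2))"
```

```text
time_s: 14.3
tcp_pos: [0.4563, 0.2178, 0.202]
eef_rot: [173.7, 90.0, -85.9]
contact_force: [1.2, -3.8, -1.8]
gripper_width: 0.0003
t 14.3 tcp [0.4563 0.2178 0.202 ] F [ 1.2 -3.8 -1.8] w 0.0003 j [ 48.   6. -22.   0. -62. -37.]
tool axes rows x,y,z in world [[0.0, -0.0, -1.0], [-0.98, -0.18, 0.0], [-0.18, 0.98, -0.0]]
shift tool [0.016  0.0017 0.0234] turn [-0.34 -0.   -0.  ]
now in chest [0.036  0.0395 0.202 ]
```

View pics/c9.png

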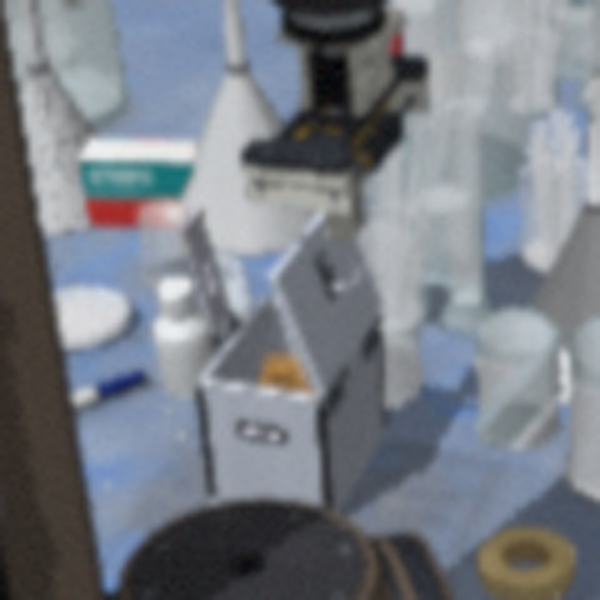

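The lid is swinging over, now at about 65°. I'll keep following the arc.

```bash
python3 -m creep '[{"ax":0,"ay":0,"az":0,"tx":0.007,"ty":0.001,"tz":0.011,"fingers":0},{"ax":0,"ay":0,"az":0,"tx":0.016,"ty":0.001,"tz":0.023,"fingers":0},{"ax":0,"ay":0,"az":0,"tx":0.026,"ty":0.001,"tz":0.032,"fingers":0},{"ax":0,"ay":0,"az":0,"tx":0.037,"ty":0.001,"tz":0.039,"fingers":0},{"ax":0,"ay":0,"az":0,"tx":0.049,"ty":0.001,"tz":0.044,"fingers":0}]' 20
python3 -m creep '[{"ax":0,"ay":0,"az":0,"tx":0.008,"ty":0,"tz":0.002,"fingers":0},{"ax":0,"ay":0,"az":0,"tx":0.016,"ty":0,"tz":0.003,"fingers":0},{"ax":0,"ay":0,"az":0,"tx":0.022,"ty":0,"tz":0.003,"fingers":0},{"ax":0,"ay":0,"az":0,"tx":0.025,"ty":0,"tz":0.003,"fingers":0}]' 20
python3 -c "
from h import *
planc(-.01,.038,.125)"
```

```text
time_s: 14.85
tcp_pos: [0.4475, 0.261, 0.1519]
eef_rot: [13.8, 90.0, 114.3]
contact_force: [-0.7, 1.1, 2.0]
gripper_width: 0.0002
time_s: 15.25
tcp_pos: [0.4469, 0.2627, 0.1273]
eef_rot: [120.9, 89.9, -138.7]
contact_force: [-0.7, 1.9, 0.8]
gripper_width: 0.0003
t 15.25 tcp [0.4469 0.2627 0.1273] F [-0.7  1.9  0.8] w 0.0003 j [ 52.  11. -27.  -0. -52. -42.]
tool axes rows x,y,z in world [[-0.0, -0.0, -1.0], [-0.98, -0.18, 0.0], [-0.18, 0.98, -0.0]]
shift tool [0.0023 0.0008 0.0001] turn [-0.37 -0.03 -0.04]
now in chest [-0.0099  0.0388  0.1273]
```

```bash
python3 -m creep '[{"ax":0,"ay":0,"az":0,"tx":0.002,"ty":0,"tz":0,"fingers":0},{"ax":0,"ay":0,"az":0,"tx":0.003,"ty":0,"tz":0,"fingers":0},{"ax":0,"ay":0,"az":0,"tx":0.003,"ty":0,"tz":0,"fingers":0}]' 20
python3 -c "
from h import *
c=cap('scene')
cv2.imwrite('pics/c10.png',cv2.resize(c['pixels'][130:250,230:350],None,fx=5,fy=5,interpolation=2))"
```

```text
time_s: 15.55
tcp_pos: [0.447, 0.2627, 0.1262]
eef_rot: [-117.6, 90.0, -17.2]
contact_force: [-6.1, -1.3, 11.6]
gripper_width: 0.0005
```

View pics/c10.png

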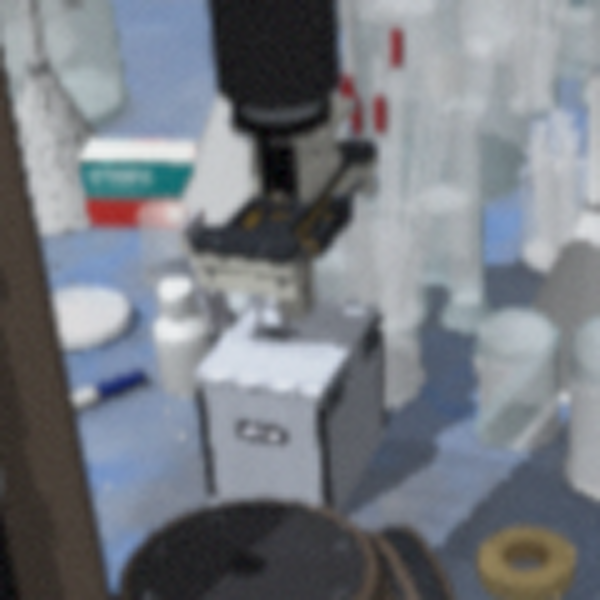

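The lid is shut: tip at 0.126 m with 11.6 N. Now the hasp: rise, cross over it to its outer side, and descend.

```bash
python3 -m creep '[{"ax":0,"ay":0,"az":0,"tx":-0.03,"ty":0,"tz":0,"fingers":0},{"ax":0,"ay":0,"az":0,"tx":-0.075,"ty":0.005,"tz":0,"fingers":0},{"ax":0,"ay":0,"az":0,"tx":-0.12,"ty":0.015,"tz":0.01,"fingers":0},{"ax":0,"ay":0,"az":0,"tx":-0.135,"ty":0.025,"tz":0.04,"fingers":0},{"ax":0,"ay":0,"az":0,"tx":-0.135,"ty":0.035,"tz":0.08,"fingers":0}]' 20
python3 -m creep '[{"ax":0,"ay":0,"az":0,"tx":0,"ty":0.003,"tz":0.025,"fingers":0},{"ax":0,"ay":0,"az":0,"tx":0,"ty":0.004,"tz":0.035,"fingers":0},{"ax":0,"ay":0,"az":0,"tx":0.01,"ty":0.004,"tz":0.035,"fingers":0},{"ax":0,"ay":0,"az":0,"tx":0.04,"ty":0.004,"tz":0.035,"fingers":0},{"ax":0,"ay":0,"az":0,"tx":0.06,"ty":0.004,"tz":0.035,"fingers":0}]' 20
python3 -c "
from h import *
planc(-.086,0,.195)
for n in('scene','top'):
    c=cap(n);np.savez(f'{n}11.npz',**c)
    cv2.imwrite(f'pics/{n}11.png',cv2.resize(c['pixels'][130:250,230:350] if n=='scene' else c['pixels'][150:250,210:330],None,fx=5,fy=5,interpolation=2))"
```

```text
time_s: 16.1
tcp_pos: [0.3989, 0.336, 0.264]
eef_rot: [-45.9, 89.6, 54.4]
contact_force: [0.9, 1.8, -1.1]
gripper_width: 0.0
time_s: 16.6
tcp_pos: [0.3876, 0.3673, 0.1979]
eef_rot: [125.1, 89.9, -134.5]
contact_force: [0.5, 0.0, -0.1]
gripper_width: 0.0003
t 16.6 tcp [0.3876 0.3673 0.1979] F [ 0.5  0.  -0.1] w 0.0003 j [ 64.   9. -19.  -0. -62. -54.]
tool axes rows x,y,z in world [[-0.0, -0.0, -1.0], [-0.98, -0.18, 0.0], [-0.18, 0.98, -0.0]]
shift tool [ 0.0029 -0.0002 -0.0377] turn [-0.41 -0.06 -0.09]
now in chest [-1.237e-01  1.000e-04  1.979e-01]
```

View pics/scene11.png

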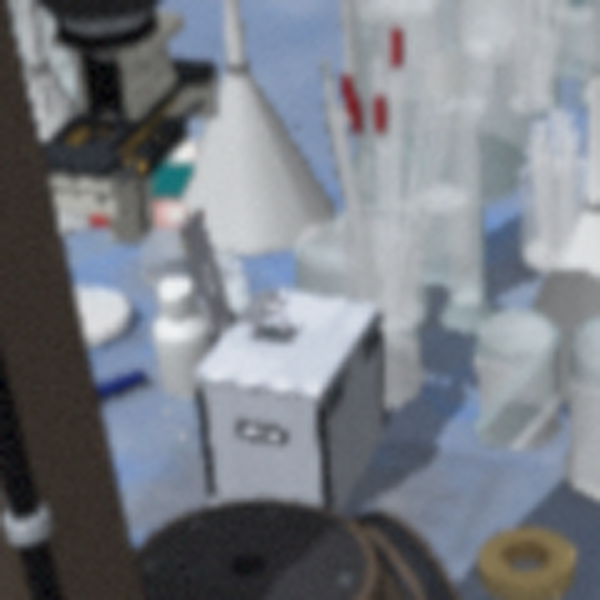

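View pics/top11.png

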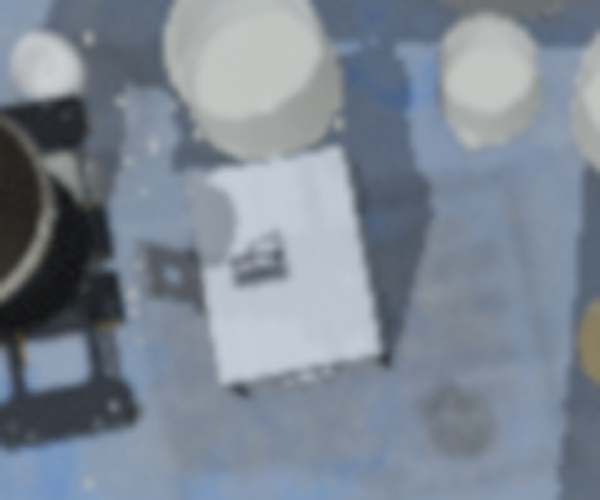

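The lid is shut flat in both views, the staple is at top crop (262,262) and the hasp stands at (172,275). The lid is fully visible here, so I'll refine the chest frame from it.

Run:
```python
from h import *
T=dict(np.load('top11.npz')); P=cloud(T)
m=np.zeros((400,640),np.uint8); reg=(slice(175,235),slice(245,292))
hsv=cv2.cvtColor(T['pixels'],cv2.COLOR_BGR2HSV)
z=P[...,2]; k=((z>.112)&(z<.16)); sub=np.zeros_like(m); sub[reg]=k[reg]*255
sub=cv2.morphologyEx(sub,cv2.MORPH_OPEN,np.ones((3,3)))
sub=cv2.morphologyEx(sub,cv2.MORPH_CLOSE,np.ones((3,3)))
cn,_=cv2.findContours(sub,0,2); c=max(cn,key=cv2.contourArea)[:,0]
w=np.array([ray(T,u,v,.126)[:2] for u,v in c]).astype(np.float32)
print(len(w),cv2.minAreaRect(w))
for p in w: pass
cc=np.array([toC([*p,.126]) for p in w]); print('X range',cc[:,0].min(),cc[:,0].max(),'Y',cc[:,1].min(),cc[:,1].max())
# east edge and S,N edges by line fit
for n,s in(("E",(cc[:,0]>.04)&(abs(cc[:,1])<.055)),("S",(cc[:,1]<-.055)&(abs(cc[:,0])<.04)),("N",(cc[:,1]>.055)&(abs(cc[:,0])<.035)),("W",(cc[:,0]<-.04)&(abs(cc[:,1])>.025)&(abs(cc[:,1])<.055))):
    a,b=(1,0) if n in"EW" else (0,1); pf=np.polyfit(cc[s,a],cc[s,b],1); print(n,s.sum(),np.degrees(pf[0]).round(2),(pf[1]).round(4))
# staple: points z>.14
s=(z>.138)&(z<.165); s2=np.zeros_like(s);s2[195:215,250:275]=s[195:215,250:275]
q=np.array([toC(p) for p in P[s2]]);print('staple',len(q),q.mean(0).round(4),q.min(0).round(4),q.max(0).round(4))
# hasp tip
s=(z>.2)&(z<.235);s2[:]=0;s2[190:220,233:250]=s[190:220,233:250]
q=np.array([toC(p) for p in P[s2]]);print('hasp',len(q),q.mean(0).round(4),q.min(0).round(4),q.max(0).round(4))
```

```text
63 ((0.40953710675239563, 0.2508848309516907), (0.13390402495861053, 0.1232963353395462), 10.681256294250488)
X range -0.06695404751013913 0.056432069253120595 Y -0.0671402902889828 0.06683834307805032
E 16 0.11 0.0516
S 10 -0.86 -0.0659
N 9 -0.66 0.0652
W 6 0.2 -0.0508
staple 10 [-1.560e-02  1.000e-04  1.512e-01] [-0.0259 -0.0015  0.1466] [-0.0044  0.0021  0.1588]
hasp 41 [-0.0731  0.      0.2127] [-0.0779 -0.0163  0.2012] [-0.0687  0.0164  0.2248]
```

The chest frame holds within 1 mm (staple at chest x -15.6, y 0). Pushing the hasp over along its arc.

```bash
python3 -m creep '[{"ax":0,"ay":0,"az":0,"tx":-0.002,"ty":0,"tz":-0.022,"fingers":0},{"ax":0,"ay":0,"az":0,"tx":-0.005,"ty":0,"tz":-0.037,"fingers":0},{"ax":0,"ay":0,"az":0,"tx":-0.008,"ty":0,"tz":-0.055,"fingers":0},{"ax":0,"ay":0,"az":0,"tx":-0.007,"ty":0,"tz":-0.069,"fingers":0},{"ax":0,"ay":0,"az":0,"tx":-0.004,"ty":0,"tz":-0.083,"fingers":0}]' 20
python3 -c "
from h import *
planc(-.0161,0,.1906)
c=cap('scene')
cv2.imwrite('pics/c12.png',cv2.resize(c['pixels'][130:250,230:350],None,fx=5,fy=5,interpolation=2))"
```

```text
time_s: 17.2
tcp_pos: [0.4036, 0.2864, 0.205]
eef_rot: [-45.5, 89.9, 55.0]
contact_force: [0.2, 1.2, 0.6]
gripper_width: 0.0007
t 17.2 tcp [0.4036 0.2864 0.205 ] F [0.2 1.2 0.6] w 0.0007 j [ 58.   4. -23.   0. -62. -48.]
tool axes rows x,y,z in world [[0.0, 0.0, -1.0], [-0.98, -0.18, -0.0], [-0.18, 0.98, 0.0]]
shift tool [ 0.0143  0.0005 -0.0252] turn [-0.38  0.09  0.09]
now in chest [-0.0413  0.0006  0.205 ]
```

View pics/c12.png

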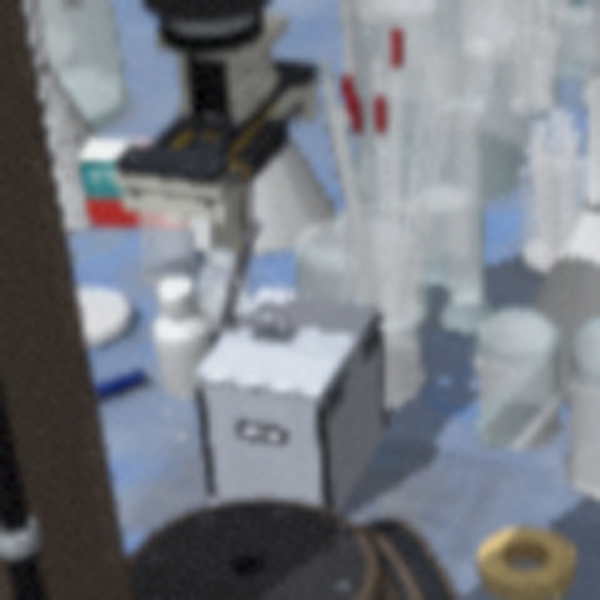

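```bash
python3 -m creep '[{"ax":0,"ay":0,"az":0,"tx":0.005,"ty":0,"tz":-0.012,"fingers":0},{"ax":0,"ay":0,"az":0,"tx":0.013,"ty":0,"tz":-0.025,"fingers":0},{"ax":0,"ay":0,"az":0,"tx":0.023,"ty":0,"tz":-0.037,"fingers":0},{"ax":0,"ay":0,"az":0,"tx":0.034,"ty":0,"tz":-0.046,"fingers":0},{"ax":0,"ay":0,"az":0,"tx":0.045,"ty":0,"tz":-0.051,"fingers":0}]' 20
python3 -m creep '[{"ax":0,"ay":0,"az":0,"tx":0.01,"ty":0,"tz":-0.004,"fingers":0},{"ax":0,"ay":0,"az":0,"tx":0.02,"ty":0,"tz":-0.006,"fingers":0},{"ax":0,"ay":0,"az":0,"tx":0.026,"ty":0,"tz":-0.007,"fingers":0},{"ax":0,"ay":0,"az":0,"tx":0.026,"ty":0,"tz":-0.007,"fingers":0}]' 20
python3 -c "
from h import *
planc(.016,0,.13)
c=cap('scene')
cv2.imwrite('pics/c13.png',cv2.resize(c['pixels'][130:250,230:350],None,fx=5,fy=5,interpolation=2))"
```

```text
time_s: 17.75
tcp_pos: [0.4121, 0.236, 0.1578]
eef_rot: [132.6, 89.9, -126.9]
contact_force: [-0.5, 0.2, 0.8]
gripper_width: 0.0008
time_s: 18.15
tcp_pos: [0.4131, 0.2301, 0.132]
eef_rot: [128.7, 89.9, -130.9]
contact_force: [0.3, -0.1, -1.2]
gripper_width: 0.0006
t 18.15 tcp [0.4131 0.2301 0.132 ] F [ 0.3 -0.1 -1.2] w 0.0006 j [ 53.   7. -32.  -0. -52. -43.]
tool axes rows x,y,z in world [[-0.0, -0.0, -1.0], [-0.98, -0.18, 0.0], [-0.18, 0.98, -0.0]]
shift tool [ 0.002  -0.0005 -0.0002] turn [-0.35 -0.06 -0.08]
now in chest [ 0.0158 -0.0005  0.132 ]
```

View pics/c13.png

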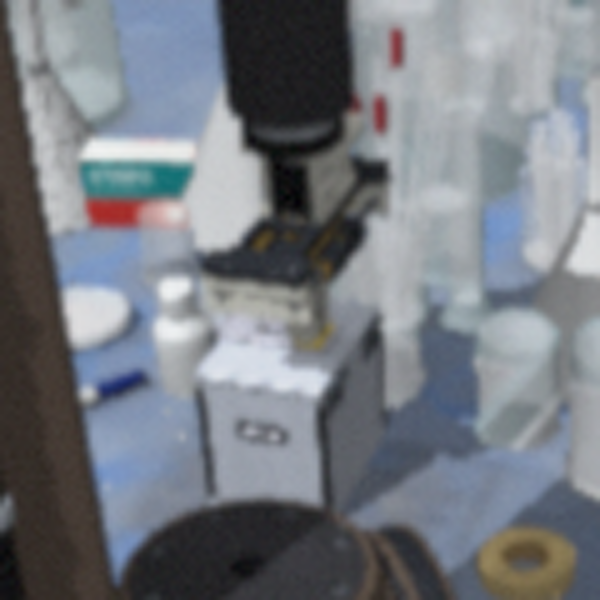

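The hasp is nearly flat, with its yellow end at crop (320,338). I'll press the last few millimetres, then lift off and look.

```bash
python3 -m creep '[{"ax":0,"ay":0,"az":0,"tx":0.002,"ty":0,"tz":0,"fingers":0},{"ax":0,"ay":0,"az":0,"tx":0.004,"ty":0,"tz":0,"fingers":0},{"ax":0,"ay":0,"az":0,"tx":0.004,"ty":0,"tz":0,"fingers":0}]' 20
python3 -m creep '[{"ax":0,"ay":0,"az":0,"tx":0,"ty":0,"tz":0,"fingers":0},{"ax":0,"ay":0,"az":0,"tx":-0.02,"ty":0,"tz":0,"fingers":0},{"ax":0,"ay":0,"az":0,"tx":-0.06,"ty":0,"tz":0,"fingers":0},{"ax":0,"ay":0,"az":0,"tx":-0.1,"ty":0,"tz":0,"fingers":0},{"ax":0,"ay":0,"az":0,"tx":-0.14,"ty":0,"tz":0,"fingers":0}]' 20
python3 -c "
from h import *
plan((.39,-.2,.27),(0,1,0))"
```

```text
time_s: 18.5
tcp_pos: [0.4139, 0.2309, 0.1301]
eef_rot: [-63.8, 89.9, 36.7]
contact_force: [-1.7, -1.3, 8.2]
gripper_width: 0.0006
time_s: 19.0
tcp_pos: [0.4133, 0.2303, 0.2709]
eef_rot: [-47.7, 90.0, 52.8]
contact_force: [-0.3, 1.3, -0.4]
gripper_width: 0.0002
t 19.0 tcp [0.4133 0.2303 0.2709] F [-0.3  1.3 -0.4] w 0.0002 j [ 53.  -1. -20.   0. -71. -43.]
tool axes rows x,y,z in world [[0.0, 0.0, -1.0], [-0.98, -0.18, -0.0], [-0.18, 0.98, 0.0]]
shift tool [ 0.0007  0.101  -0.4189] turn [-7.954e+01  0.000e+00  3.000e-02]
```

The hasp reads flat: tip at 0.130 m with 8 N. The +y side of the chest is blocked by the 144 mm beaker, so the pin must go in from the robot side with its tip towards chest +y. That means turning it by about 175° in transit. Joint 6 allows this if I grasp with tool y near 105°. Heading to the pin.

Run:
```python
from h import *
plan((.3846,-.2975,.27),(-.264,.965,0))
for n in('scene','top'):
    c=cap(n);np.savez(f'{n}14.npz',**c)
    cv2.imwrite(f'pics/{n}14.png',cv2.resize(c['pixels'][160:250,240:330] if n=='scene' else c['pixels'][150:250,230:310],None,fx=6,fy=6,interpolation=2))
```

```text
t 19.0 tcp [0.4133 0.2303 0.2709] F [-0.3  1.3 -0.4] w 0.0002 j [ 53.  -1. -20.   0. -71. -43.]
tool axes rows x,y,z in world [[0.0, 0.0, -1.0], [-0.98, -0.18, -0.0], [-0.18, 0.98, 0.0]]
shift tool [ 0.0007  0.124  -0.5138] turn [8.516e+01 3.000e-02 0.000e+00]
```

View pics/scene14.png

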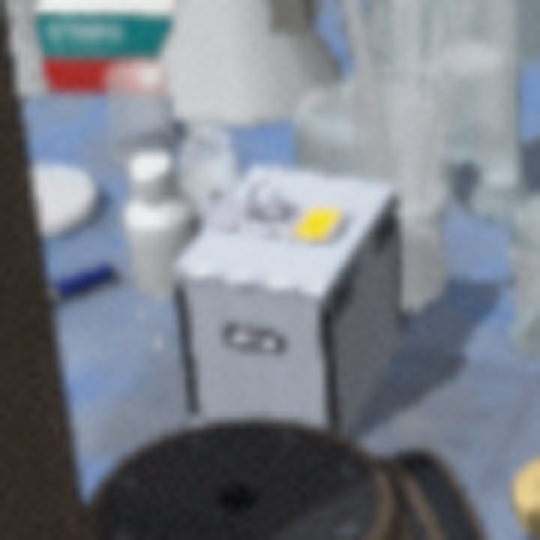

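The hasp lies flat with the staple through its slot and the yellow strip at scene crop (320,225). The gripper body would sit at about z 0.068 over the pin, below the 97 mm purple bottles, so I'll measure the clearances there while moving.

```bash
python3 -m creep '[{"ax":6,"ay":0,"az":0,"tx":0,"ty":0.007,"tz":-0.03,"fingers":0.03},{"ax":14,"ay":0,"az":0,"tx":0,"ty":0.018,"tz":-0.075,"fingers":0.03},{"ax":22,"ay":0,"az":0,"tx":0,"ty":0.029,"tz":-0.12,"fingers":0.03},{"ax":30,"ay":0,"az":0,"tx":0,"ty":0.04,"tz":-0.165,"fingers":0.03},{"ax":38,"ay":0,"az":0,"tx":0,"ty":0.05,"tz":-0.21,"fingers":0.03}]' 15
python3 - <<'E'
from h import *
plan((.3846,-.2975,.27),(-.264,.965,0))
T=dict(np.load('top14.npz'));P=cloud(T)
p0=np.array([.3846,-.2975]);d=np.array([-.965,-.264]);j=np.array([-.264,.965])
q=P.reshape(-1,3);q=q[(q[:,2]<.5)&(q[:,2]>-.05)];U=(q[:,:2]-p0)@d;V=(q[:,:2]-p0)@j
print('rows: along pin (to tip), cols: along jaw V -.14..')
for u in np.arange(-.12,.13,.01):
    print(f'{u:.2f}',[int(1000*q[k,2].max()) if (k:=(abs(U-u)<.005)&(abs(V-v)<.007)).any() else None for v in np.arange(-.14,.141,.014)])
E
```

```text
time_s: 19.6
tcp_pos: [0.4018, 0.0134, 0.2691]
eef_rot: [-28.0, 89.9, 34.2]
contact_force: [0.8, 0.2, 1.4]
gripper_width: 0.0289
t 19.6 tcp [0.4018 0.0134 0.2691] F [0.8 0.2 1.4] w 0.0289 j [ 30.  -8. -27.  -0. -71. -58.]
tool axes rows x,y,z in world [[0.0, 0.0, -1.0], [-0.88, 0.47, -0.0], [0.47, 0.88, 0.0]]
shift tool [-0.0011 -0.1299 -0.283 ] turn [4.688e+01 7.000e-02 1.000e-02]
rows: along pin (to tip), cols: along jaw V -.14..
-0.12 [4, 4, 6, 5, 5, 11, 13, 305, 303, 117, 2, 9, 3, 9, 6, 8, 3, 75, 62, 7, 7]
-0.11 [6, 1, 7, 3, 8, 6, 1, 9, 11, 1, 8, 5, 3, 5, 5, 8, 9, 6, 8, 8, 2]
-0.10 [None, None, 84, 90, 90, 4, 4, 3, 9, 7, 4, 6, 3, 3, 2, 4, 5, 2, 4, 8, 2]
-0.09 [None, 83, 94, 93, 96, 88, 3, 8, 3, 3, 4, 4, 5, 7, 7, 8, 5, 2, 2, 8, 6]
-0.08 [None, 91, 97, 96, 94, 93, 6, 9, 6, 1, 3, 3, 10, 3, 6, 4, 12, 7, 11, 8, 6]
-0.07 [None, 91, 96, 94, 96, 92, 6, 9, 1, 7, 7, 8, 6, 4, 3, 4, 3, 9, 3, 8, 4]
-0.06 [None, 90, 98, 96, 95, 91, 1, 9, 4, 5, 6, 5, 8, 5, 6, 0, 8, 11, 7, 1, 4]
-0.05 [5, 87, 92, 94, 93, 88, 6, 5, 4, 6, 5, 4, 6, 4, 4, 4, 1, 5, 8, 4, 3]
-0.04 [6, 6, 88, 93, 89, 6, 7, 5, 4, 6, 6, 
[... 541 characters left out ...]
0, 9, 5, 7, 8, 2, 2, 6, 4, 5, 17, 4, 7, 4, 5, 5, 9, 7, 4, 3, 7]
0.05 [-6, 6, 2, 4, 9, 5, 8, 6, 8, 5, 18, 1, 5, 4, 4, 62, 71, 71, 4, 4, 22]
0.06 [None, 1, 4, 8, 10, 7, 7, 10, 6, 3, 18, 5, 6, 1, 3, 91, 101, 93, 70, 7, 25]
0.07 [None, 1, 6, 3, 6, 6, 3, 5, 5, 7, 5, 4, 8, 0, 64, 97, 98, 100, 87, 3, 3]
0.08 [None, 7, 6, 2, 11, 4, 4, 8, 6, 6, 4, 6, 5, 6, 62, 99, 105, 101, 81, 9, 10]
0.09 [None, 0, 5, 7, 2, 7, 6, 60, 8, 5, 7, 8, 3, 6, 3, 80, 98, 98, 68, 5, 4]
0.10 [None, -2, 5, 6, 3, 9, 73, 89, 84, 43, 2, 8, 4, 2, 9, 67, 71, 68, 1, 4, 6]
0.11 [None, -6, 7, 6, 6, 59, 97, 102, 102, 70, 7, 7, 11, 5, 6, 4, 2, 7, 5, 5, 5]
0.12 [None, None, 2, 1, 7, None, 102, 105, 99, 72, 6, 1, 8, 2, 8, 5, 9, 9, 1, 9, 4]
```

Run:
```python
from h import *
T=dict(np.load('top14.npz'));S=dict(np.load('scene14.npz'))
for n,c in(("top",T),("scene",S)):
    hsv=cv2.cvtColor(c['pixels'],cv2.COLOR_BGR2HSV)
    m=cv2.inRange(hsv,(3,120,110),(20,255,255)); k,l,st,ce=cv2.connectedComponentsWithStats(m)
    for i in range(1,k):
        p=ray(c,*ce[i],.013)
        if st[i,4]>8 and -.36<p[1]<-.22 and .3<p[0]<.45: print(n,st[i],ce[i].round(2),p.round(4))
c=T;im=c['pixels'][198:240,418:450];cv2.imwrite('pics/pin14.png',cv2.resize(im,None,fx=14,fy=14,interpolation=2))
c=S;im=c['pixels'][252:290,405:440];cv2.imwrite('pics/pin14s.png',cv2.resize(im,None,fx=14,fy=14,interpolation=2))
```

```text
top [429 209   6   9  37] [431.41 212.81] [ 0.3847 -0.297   0.013 ]
scene [420 262   5   8  30] [421.6  265.63] [ 0.3856 -0.2966  0.013 ]
```

View pics/pin14.png

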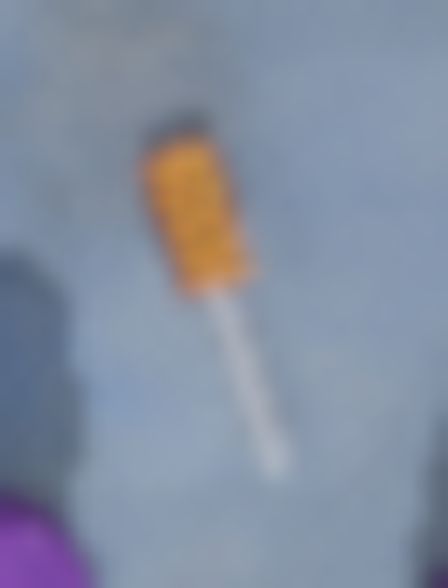

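View pics/pin14s.png

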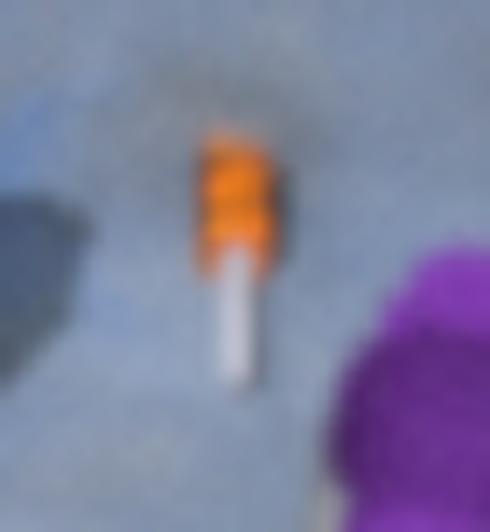

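Run:
```python
from h import *
T=dict(np.load('top14.npz'));S=dict(np.load('scene14.npz'))
f=lambda a,b,u,v:(u+(a+.5)/14-.5,v+(b+.5)/14-.5)
def A(p,q): return np.degrees(np.arctan2(*(q-p)[[1,0]])).round(1),np.linalg.norm((q-p)[:2]).round(4)
g=ray(T,*f(197,213,418,198),.014);b=ray(T,*f(180,138,418,198),.014);s=ray(T,*f(217,292,418,198),.010);t=ray(T,*f(277,474,418,198),.008)
print('top',g.round(4),s.round(4),t.round(4),'g-t',A(g,t),'s-t',A(s,t),'b-s',A(b,s))
g2=ray(S,*f(237,195,405,252),.016);t2=ray(S,*f(237,388,405,252),.006);s2=ray(S,*f(237,255,405,252),.0115)
print('scene',g2.round(4),s2.round(4),t2.round(4),A(s2,t2))
```

```text
top [ 0.3848 -0.2975  0.014 ] [ 0.3662 -0.3024  0.01  ] [ 0.3226 -0.3153  0.008 ] g-t (np.float64(-164.1), np.float64(0.0647)) s-t (np.float64(-163.5), np.float64(0.0455)) b-s (np.float64(-167.5), np.float64(0.0376))
scene [ 0.3827 -0.2966  0.016 ] [ 0.3669 -0.3015  0.0115] [ 0.3282 -0.313   0.006 ] (np.float64(-163.5), np.float64(0.0403))
```

Pin: grip centre (0.383, -0.297), axis at -164°, in agreement across both views. I'll aim at (0.379, -0.298), 4 mm towards the shaft, to keep the body clear of the beaker and the purple bottle.

```bash
python3 -m creep '[{"ax":6,"ay":0,"az":0,"tx":0,"ty":-0.012,"tz":-0.027,"fingers":0.03},{"ax":14,"ay":0,"az":0,"tx":0,"ty":-0.03,"tz":-0.067,"fingers":0.03},{"ax":22,"ay":0,"az":0,"tx":0,"ty":-0.048,"tz":-0.108,"fingers":0.03},{"ax":30,"ay":0,"az":0,"tx":0,"ty":-0.067,"tz":-0.148,"fingers":0.03},{"ax":38,"ay":0,"az":0,"tx":0,"ty":-0.084,"tz":-0.185,"fingers":0.03}]' 15
python3 -c "
from h import *
plan((.379,-.2985,.15),(-.276,.961,0))"
```

```text
time_s: 20.1
tcp_pos: [0.3909, -0.1898, 0.2692]
eef_rot: [-19.2, 89.9, 4.9]
contact_force: [1.6, 0.7, 0.3]
gripper_width: 0.0297
t 20.1 tcp [ 0.3909 -0.1898  0.2692] F [1.6 0.7 0.3] w 0.0297 j [  0.  -5. -24.  -0. -71. -66.]
tool axes rows x,y,z in world [[0.0, 0.0, -1.0], [-0.41, 0.91, -0.0], [0.91, 0.41, 0.0]]
shift tool [ 0.1191 -0.0943 -0.0554] turn [8.1  0.06 0.02]
```

```bash
python3 -m creep '[{"ax":3,"ay":0,"az":0,"tx":0,"ty":-0.035,"tz":-0.02,"fingers":0.03},{"ax":8,"ay":0,"az":0,"tx":0,"ty":-0.07,"tz":-0.041,"fingers":0.03},{"ax":8,"ay":0,"az":0,"tx":0.03,"ty":-0.094,"tz":-0.055,"fingers":0.03},{"ax":8,"ay":0,"az":0,"tx":0.075,"ty":-0.094,"tz":-0.055,"fingers":0.03},{"ax":8,"ay":0,"az":0,"tx":0.119,"ty":-0.094,"tz":-0.055,"fingers":0.03}]' 15
python3 -m creep '[{"ax":0,"ay":0,"az":0,"tx":0.01,"ty":0,"tz":0,"fingers":0.03},{"ax":0,"ay":0,"az":0,"tx":0.01,"ty":0,"tz":0,"fingers":0.03}]' 15
python3 -c "
from h import *
plan((.379,-.2985,.004),(-.276,.961,0))
for n in('scene','top'):
    c=cap(n);np.savez(f'{n}15.npz',**c)
    cv2.imwrite(f'pics/{n}15.png',cv2.resize(c['pixels'][200:300,370:470] if n=='scene' else c['pixels'][180:260,390:480],None,fx=5.5,fy=5.5,interpolation=2))"
```

```text
time_s: 20.6
tcp_pos: [0.3799, -0.2973, 0.1487]
eef_rot: [-25.5, 89.9, -9.2]
contact_force: [0.7, 0.8, -0.6]
gripper_width: 0.03
time_s: 20.8
tcp_pos: [0.3794, -0.2962, 0.1392]
eef_rot: [153.7, 89.8, 170.1]
contact_force: [0.1, -0.2, 1.0]
gripper_width: 0.0298
t 20.8 tcp [ 0.3794 -0.2962  0.1392] F [ 0.1 -0.2  1. ] w 0.0298 j [-14.   7. -30.   0. -53. -59.]
tool axes rows x,y,z in world [[-0.0, 0.0, -1.0], [-0.28, 0.96, 0.0], [0.96, 0.28, -0.0]]
shift tool [ 0.1352 -0.0023 -0.0006] turn [ 0.44 -0.17 -0.08]
```

View pics/scene15.png

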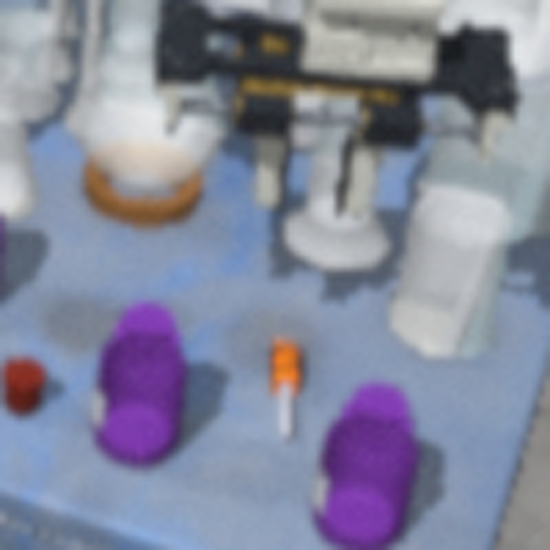

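View pics/top15.png

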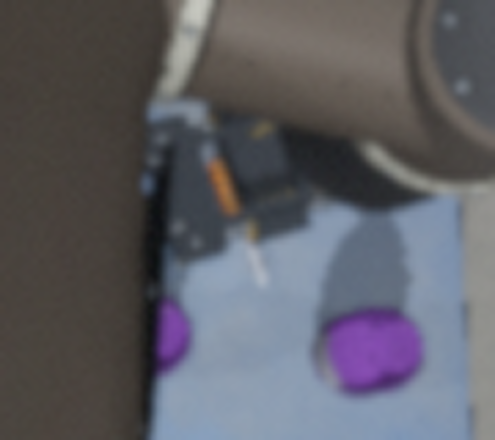

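The pin shows between the open fingers (top crop (222,185)), with the purple bottles clear of the gripper body. Descending.

```bash
python3 -m creep '[{"ax":0,"ay":0,"az":0,"tx":0.02,"ty":-0.002,"tz":0,"fingers":0.03},{"ax":0,"ay":0,"az":0,"tx":0.045,"ty":-0.002,"tz":0,"fingers":0.03},{"ax":0,"ay":0,"az":0,"tx":0.07,"ty":-0.002,"tz":0,"fingers":0.03},{"ax":0,"ay":0,"az":0,"tx":0.085,"ty":-0.002,"tz":0,"fingers":0.03},{"ax":0,"ay":0,"az":0,"tx":0.09,"ty":-0.002,"tz":0,"fingers":0.03}]' 15
python3 -c "
from h import *
plan((.379,-.2985,.003),(-.276,.961,0))"
```

```text
time_s: 21.4
tcp_pos: [0.3818, -0.2984, 0.0508]
eef_rot: [-38.0, 89.9, -21.5]
contact_force: [-0.2, 0.9, 0.3]
gripper_width: 0.0298
t 21.4 tcp [ 0.3818 -0.2984  0.0508] F [-0.2  0.9  0.3] w 0.0298 j [-15.  14. -36.   0. -40. -59.]
tool axes rows x,y,z in world [[0.0, -0.0, -1.0], [-0.28, 0.96, -0.0], [0.96, 0.28, 0.0]]
shift tool [ 0.0478  0.0007 -0.0028] turn [0.47 0.07 0.05]
```

```bash
python3 -m creep '[{"ax":0,"ay":0,"az":0,"tx":0.012,"ty":0,"tz":-0.002,"fingers":0.03},{"ax":0,"ay":0,"az":0,"tx":0.027,"ty":0,"tz":-0.003,"fingers":0.03},{"ax":0,"ay":0,"az":0,"tx":0.04,"ty":0,"tz":-0.003,"fingers":0.03},{"ax":0,"ay":0,"az":0,"tx":0.046,"ty":0,"tz":-0.003,"fingers":0.03},{"ax":0,"ay":0,"az":0,"tx":0.047,"ty":0,"tz":-0.003,"fingers":0.03}]' 15
python3 -m creep '[{"ax":0,"ay":0,"az":0,"tx":0,"ty":0,"tz":0,"fingers":0.03},{"ax":0,"ay":0,"az":0,"tx":0,"ty":0,"tz":0,"fingers":0.03}]' 15
python3 -c "
from h import *
plan((.379,-.2985,.003),(-.276,.961,0))"
```

```text
time_s: 21.9
tcp_pos: [0.3788, -0.2993, 0.0038]
eef_rot: [-39.6, 89.9, -23.1]
contact_force: [-0.1, -0.8, 0.6]
gripper_width: 0.0298
time_s: 22.1
tcp_pos: [0.3786, -0.2994, 0.004]
eef_rot: [-36.0, 89.9, -19.6]
contact_force: [0.1, 0.3, -0.1]
gripper_width: 0.0297
t 22.1 tcp [ 0.3786 -0.2994  0.004 ] F [ 0.1  0.3 -0.1] w 0.0297 j [-15.  18. -39.   0. -33. -59.]
tool axes rows x,y,z in world [[0.0, -0.0, -1.0], [-0.28, 0.96, -0.0], [0.96, 0.28, 0.0]]
shift tool [0.001  0.0007 0.0006] turn [0.44 0.08 0.06]
```

```bash
python3 -m creep '[{"ax":0,"ay":0,"az":0,"tx":0.001,"ty":0,"tz":0,"fingers":0.005},{"ax":0,"ay":0,"az":0,"tx":0.001,"ty":0,"tz":0,"fingers":0.005},{"ax":0,"ay":0,"az":0,"tx":0.001,"ty":0,"tz":0,"fingers":0.005},{"ax":0,"ay":0,"az":0,"tx":0.001,"ty":0,"tz":0,"fingers":0.005},{"ax":0,"ay":0,"az":0,"tx":0.001,"ty":0,"tz":0,"fingers":0.005}]' 20
python3 -m creep '[{"ax":0,"ay":0,"az":0,"tx":0,"ty":0,"tz":0,"fingers":0.005},{"ax":0,"ay":0,"az":0,"tx":0,"ty":0,"tz":0,"fingers":0.005},{"ax":0,"ay":0,"az":0,"tx":0,"ty":0,"tz":0,"fingers":0.005}]' 25
python3 -m creep '[{"ax":0,"ay":0,"az":0,"tx":-0.01,"ty":0,"tz":0,"fingers":0.005},{"ax":0,"ay":0,"az":0,"tx":-0.03,"ty":0,"tz":0,"fingers":0.005},{"ax":0,"ay":0,"az":0,"tx":-0.07,"ty":0,"tz":0,"fingers":0.005},{"ax":0,"ay":0,"az":0,"tx":-0.12,"ty":0,"tz":0,"fingers":0.005},{"ax":0,"ay":0,"az":0,"tx":-0.16,"ty":0,"tz":0,"fingers":0.005}]' 25
python3 -c "
from h import *
plan(C(-.0145,-.1,.27),EX)
for n in('scene','top'):
    c=cap(n);np.savez(f'{n}16.npz',**c)
    cv2.imwrite(f'pics/{n}16.png',cv2.resize(c['pixels'][190:300,370:480] if n=='scene' else c['pixels'][180:260,390:480],None,fx=5,fy=5,interpolation=2))"
```

```text
time_s: 22.6
tcp_pos: [0.378, -0.2992, 0.0023]
eef_rot: [-41.9, 90.0, -25.4]
contact_force: [-1.3, 0.4, 4.3]
gripper_width: 0.0157
time_s: 22.9
tcp_pos: [0.3779, -0.2992, 0.0023]
eef_rot: [-44.5, 90.0, -28.0]
contact_force: [-0.6, 1.4, 5.5]
gripper_width: 0.0159
time_s: 23.4
tcp_pos: [0.3778, -0.2993, 0.1651]
eef_rot: [-45.7, 89.9, -29.3]
contact_force: [1.8, -0.4, -0.9]
gripper_width: 0.0154
t 23.4 tcp [ 0.3778 -0.2993  0.1651] F [ 1.8 -0.4 -0.9] w 0.0154 j [-15.   5. -28.   0. -57. -59.]
tool axes rows x,y,z in world [[0.0, -0.0, -1.0], [-0.28, 0.96, -0.0], [0.96, 0.28, 0.0]]
shift tool [-0.1053  0.5375  0.088 ] turn [5.66 0.06 0.05]
```

View pics/scene16.png

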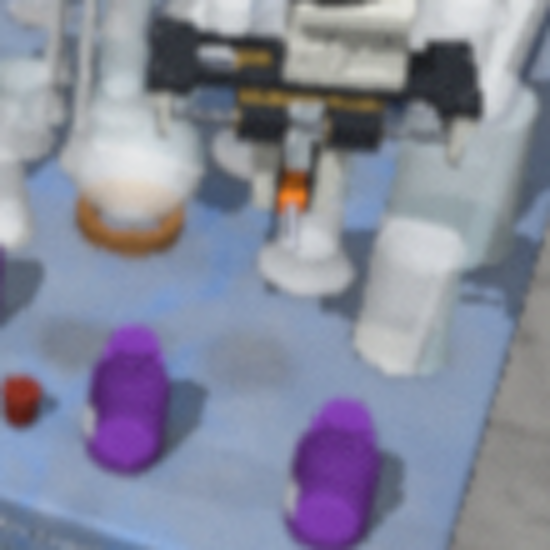

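View pics/top16.png

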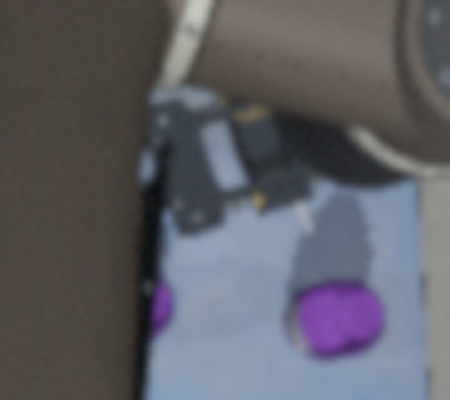

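The pin is held level and the bench spot is empty. The pin points along -tool z, with its tip about 58 mm ahead of the TCP. I'll carry it over at height while turning about -175° in stages, bowing outward to stay beyond 0.4 m.

```bash
python3 -m creep '[{"ax":-6,"ay":0,"az":0,"tx":-0.03,"ty":0.005,"tz":0.005,"fingers":0.005},{"ax":-14,"ay":0,"az":0,"tx":-0.065,"ty":0.018,"tz":0.015,"fingers":0.005},{"ax":-22,"ay":0,"az":0,"tx":-0.09,"ty":0.038,"tz":0.03,"fingers":0.005},{"ax":-30,"ay":0,"az":0,"tx":-0.105,"ty":0.06,"tz":0.05,"fingers":0.005},{"ax":-38,"ay":0,"az":0,"tx":-0.105,"ty":0.083,"tz":0.068,"fingers":0.005}]' 25
python3 -c "
from h import *
plan((.43,0,.27),EX)"
```

```text
time_s: 24.0
tcp_pos: [0.4207, -0.1997, 0.2698]
eef_rot: [-63.7, 89.8, -9.0]
contact_force: [0.8, -0.5, -0.6]
gripper_width: 0.0159
t 24.0 tcp [ 0.4207 -0.1997  0.2698] F [ 0.8 -0.5 -0.6] w 0.0159 j [ -1.  -1. -21.   0. -71. -34.]
tool axes rows x,y,z in world [[0.0, -0.0, -1.0], [-0.82, 0.58, -0.0], [0.58, 0.82, 0.0]]
shift tool [-0.0003  0.1076  0.1685] turn [43.95  0.19  0.17]
```

```bash
python3 -m creep '[{"ax":-8,"ay":0,"az":0,"tx":0,"ty":0.018,"tz":0.028,"fingers":0.005},{"ax":-16,"ay":0,"az":0,"tx":0,"ty":0.041,"tz":0.064,"fingers":0.005},{"ax":-24,"ay":0,"az":0,"tx":0,"ty":0.064,"tz":0.1,"fingers":0.005},{"ax":-32,"ay":0,"az":0,"tx":0,"ty":0.087,"tz":0.136,"fingers":0.005},{"ax":-40,"ay":0,"az":0,"tx":0,"ty":0.108,"tz":0.169,"fingers":0.005}]' 25
python3 -c "
from h import *
plan((.40,.18,.27),EX)"
```

```text
time_s: 24.5
tcp_pos: [0.4293, 0.0016, 0.2674]
eef_rot: [-47.0, 90.0, 47.8]
contact_force: [0.7, 0.7, 0.3]
gripper_width: 0.0155
t 24.5 tcp [0.4293 0.0016 0.2674] F [0.7 0.7 0.3] w 0.0155 j [ 27.  -5. -24.  -0. -71. -22.]
tool axes rows x,y,z in world [[0.0, 0.0, -1.0], [-1.0, -0.08, -0.0], [-0.08, 1.0, 0.0]]
shift tool [-0.0026  0.0143  0.1802] turn [8.399e+01 3.000e-02 0.000e+00]
```

```bash
python3 -m creep '[{"ax":-8,"ay":0,"az":0,"tx":0,"ty":0.003,"tz":0.036,"fingers":0.005},{"ax":-16,"ay":0,"az":0,"tx":0,"ty":0.006,"tz":0.072,"fingers":0.005},{"ax":-24,"ay":0,"az":0,"tx":0,"ty":0.009,"tz":0.108,"fingers":0.005},{"ax":-32,"ay":0,"az":0,"tx":0,"ty":0.012,"tz":0.144,"fingers":0.005},{"ax":-40,"ay":0,"az":0,"tx":0,"ty":0.014,"tz":0.175,"fingers":0.005}]' 25
python3 -c "
from h import *
plan(C(-.0148,-.08,.27),EX)"
```

```text
time_s: 25.0
tcp_pos: [0.4015, 0.1747, 0.2673]
eef_rot: [-39.5, 90.0, 95.3]
contact_force: [1.5, 0.3, -0.2]
gripper_width: 0.0157
t 25.0 tcp [0.4015 0.1747 0.2673] F [ 1.5  0.3 -0.2] w 0.0157 j [ 49.  -4. -24.  -0. -71.  -5.]
tool axes rows x,y,z in world [[-0.0, 0.0, -1.0], [-0.71, -0.7, -0.0], [-0.7, 0.71, 0.0]]
shift tool [-0.0027  0.0015  0.1009] turn [-5.599e+01  1.000e-02  2.000e-02]
```

```bash
python3 -m creep '[{"ax":-8,"ay":0,"az":0,"tx":0,"ty":0,"tz":0.02,"fingers":0.005},{"ax":-16,"ay":0,"az":0,"tx":0,"ty":0,"tz":0.04,"fingers":0.005},{"ax":-24,"ay":0,"az":0,"tx":0,"ty":0.001,"tz":0.065,"fingers":0.005},{"ax":-32,"ay":0,"az":0,"tx":0,"ty":0.001,"tz":0.085,"fingers":0.005},{"ax":-40,"ay":0,"az":0,"tx":0,"ty":0.001,"tz":0.1,"fingers":0.005}]' 25
python3 -m creep '[{"ax":-8,"ay":0,"az":0,"tx":0,"ty":0,"tz":0,"fingers":0.005},{"ax":-16,"ay":0,"az":0,"tx":0,"ty":0,"tz":0,"fingers":0.005},{"ax":-16,"ay":0,"az":0,"tx":0,"ty":0,"tz":0,"fingers":0.005}]' 25
python3 -c "
from h import *
plan(C(-.0148,-.08,.20),EX); print(toC(r.get_state()['tcp_pos']))"
```

```text
time_s: 25.5
tcp_pos: [0.3306, 0.2444, 0.2672]
eef_rot: [-20.6, 90.0, 154.2]
contact_force: [0.4, -0.1, -0.5]
gripper_width: 0.0156
time_s: 25.8
tcp_pos: [0.3313, 0.2439, 0.2671]
eef_rot: [-3.2, 90.0, -172.6]
contact_force: [0.0, -0.0, -0.7]
gripper_width: 0.0157
t 25.8 tcp [0.3313 0.2439 0.2671] F [ 0.  -0.  -0.7] w 0.0157 j [ 64.  -7. -26.  -0. -71.  36.]
tool axes rows x,y,z in world [[-0.0, -0.0, -1.0], [0.18, -0.98, -0.0], [-0.98, -0.18, 0.0]]
shift tool [ 0.0671 -0.0017  0.0017] turn [-0.21  0.01  0.  ]
[-0.01305981 -0.07832709  0.26713525]
```

```bash
python3 -m creep '[{"ax":0,"ay":0,"az":0,"tx":0.02,"ty":-0.002,"tz":0.002,"fingers":0.005},{"ax":0,"ay":0,"az":0,"tx":0.05,"ty":-0.002,"tz":0.002,"fingers":0.005},{"ax":0,"ay":0,"az":0,"tx":0.08,"ty":-0.002,"tz":0.002,"fingers":0.005},{"ax":0,"ay":0,"az":0,"tx":0.1,"ty":-0.002,"tz":0.002,"fingers":0.005},{"ax":0,"ay":0,"az":0,"tx":0.107,"ty":-0.002,"tz":0.002,"fingers":0.005}]' 25
python3 -m creep '[{"ax":0,"ay":0,"az":0,"tx":0,"ty":0,"tz":0,"fingers":0.005},{"ax":0,"ay":0,"az":0,"tx":0,"ty":0,"tz":0,"fingers":0.005}]' 25
python3 -c "
from h import *
plan(C(-.0148,-.075,.131),EX); print(toC(r.get_state()['tcp_pos']))
for n in('scene','top'):
    c=cap(n);np.savez(f'{n}17.npz',**c)
    cv2.imwrite(f'pics/{n}17.png',cv2.resize(c['pixels'][140:240,240:340] if n=='scene' else c['pixels'][160:250,230:310],None,fx=6,fy=6,interpolation=2))"
```

```text
time_s: 26.3
tcp_pos: [0.3286, 0.2443, 0.1583]
eef_rot: [46.5, 89.8, -123.3]
contact_force: [0.6, -0.6, -0.3]
gripper_width: 0.0157
time_s: 26.5
tcp_pos: [0.3298, 0.2462, 0.161]
eef_rot: [-143.4, 89.9, 46.9]
contact_force: [0.4, -0.0, -0.4]
gripper_width: 0.0158
t 26.5 tcp [0.3298 0.2462 0.161 ] F [ 0.4 -0.  -0.4] w 0.0158 j [ 65.  -2. -36.   0. -56.  36.]
tool axes rows x,y,z in world [[0.0, 0.0, -1.0], [0.18, -0.98, -0.0], [-0.98, -0.18, -0.0]]
shift tool [ 0.03    0.0008 -0.0044] turn [-0.42 -0.06  0.04]
[-0.01561879 -0.07938526  0.16103092]
```

View pics/scene17.png

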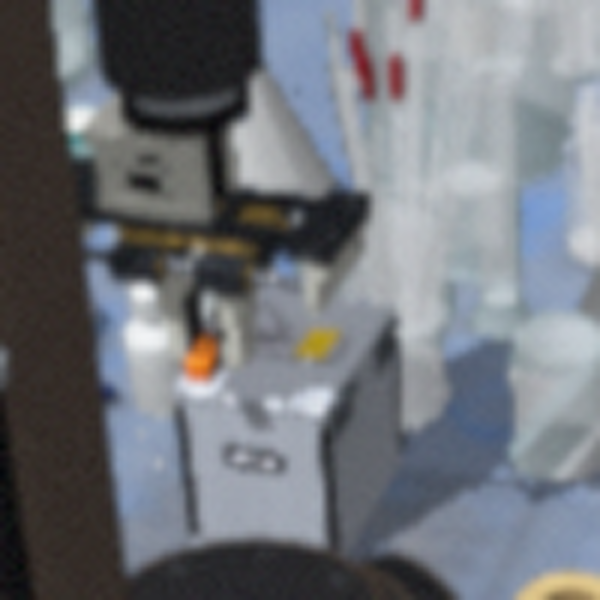

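View pics/top17.png

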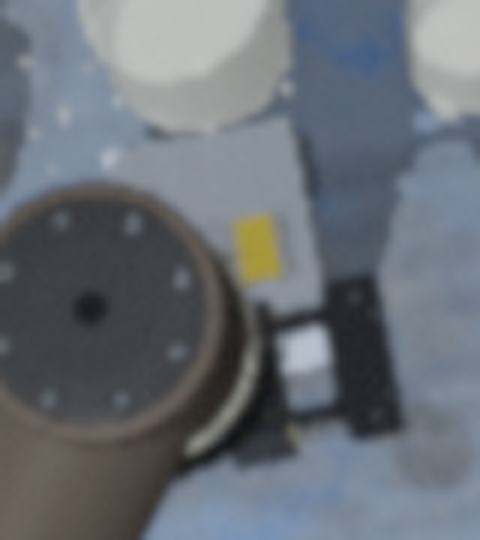

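Run:
```python
from h import *
S=dict(np.load('scene17.npz'));T=dict(np.load('top17.npz'))
tc=np.array([.3298,.2462,.161]); a=toC(tc)
o=C(a[0],a[1]-.005,a[2]+.0057); print('expected pin origin px',proj(S,o),'ends',proj(S,o-EY*.017),proj(S,o+EY*.017),'tip',proj(S,o+EY*.063))
hsv=cv2.cvtColor(S['pixels'],cv2.COLOR_BGR2HSV); m=cv2.inRange(hsv,(3,150,120),(14,255,255)); m[:190]=0;m[215:]=0;m[:,:260]=0;m[:,300:]=0
ys,xs=np.nonzero(m); print(len(xs),xs.min(),xs.max(),ys.min(),ys.max(),xs.mean(),ys.mean()); P=cloud(S)
q=np.array([toC(p) for p in P[m>0]]);print(np.median(q,0))
print('tcp top px',proj(T,tc+[0,0,.08]))
print('staple',proj(S,C(-.014,0,.14)),'staple top',proj(S,C(-.014,0,.154)))
cv2.imwrite('pics/c17.png',cv2.resize(S['pixels'][180:220,260:310],None,fx=14,fy=14,interpolation=2))
```

```text
expected pin origin px (np.float64(274.41554987466026), np.float64(199.24984115403248)) ends (np.float64(272.5461580070115), np.float64(201.64909449912744)) (np.float64(276.2485148574498), np.float64(196.8973395504329)) tip (np.float64(281.0338226159803), np.float64(190.75568148202382))
24 271 275 196 202 273.25 199.08333333333334
[-0.01479053 -0.09752609  0.17506348]
tcp top px (np.float64(261.7506919917999), np.float64(225.01554893727229))
staple (np.float64(284.12624628306617), np.float64(194.09956083303754)) staple top (np.float64(283.8402869911718), np.float64(190.9494493014012))
```

View pics/c17.png

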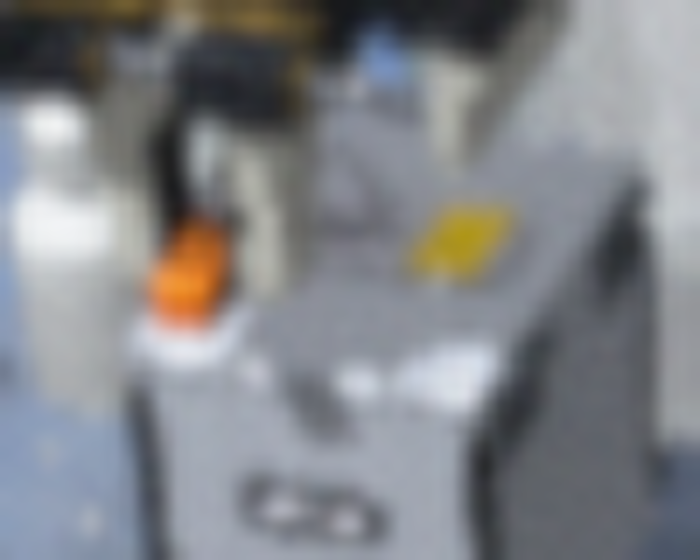

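The orange grip's pixels, centroid (273.3,199.1), match the predicted pin pose (274.4,199.2). The staple loop is visible at crop (350,190). I'll lower to the insertion height, with the pin axis at about 0.138.

```bash
python3 -m creep '[{"ax":0,"ay":0,"az":0,"tx":0.008,"ty":0.001,"tz":0,"fingers":0.005},{"ax":0,"ay":0,"az":0,"tx":0.018,"ty":0.001,"tz":0,"fingers":0.005},{"ax":0,"ay":0,"az":0,"tx":0.026,"ty":0.001,"tz":0,"fingers":0.005},{"ax":0,"ay":0,"az":0,"tx":0.029,"ty":0.001,"tz":0,"fingers":0.005},{"ax":0,"ay":0,"az":0,"tx":0.029,"ty":0.001,"tz":0,"fingers":0.005}]' 25
python3 -m creep '[{"ax":0,"ay":0,"az":0,"tx":0,"ty":0,"tz":0,"fingers":0.005},{"ax":0,"ay":0,"az":0,"tx":0,"ty":0,"tz":0,"fingers":0.005}]' 25
python3 -c "
from h import *
plan(C(-.0146,-.029,.132),EX); print(toC(r.get_state()['tcp_pos']))
for n in('scene','top'):
    c=cap(n);np.savez(f'{n}18.npz',**c)
    cv2.imwrite(f'pics/{n}18.png',cv2.resize(c['pixels'][170:220,255:315] if n=='scene' else c['pixels'][160:250,230:310],None,fx=12 if n=='scene' else 6,fy=12 if n=='scene' else 6,interpolation=2))"
```

```text
time_s: 27.1
tcp_pos: [0.3293, 0.2443, 0.1303]
eef_rot: [53.2, 89.9, -116.3]
contact_force: [-0.7, 0.1, 0.2]
gripper_width: 0.0158
time_s: 27.3
tcp_pos: [0.3297, 0.2449, 0.1313]
eef_rot: [-138.5, 90.0, 52.0]
contact_force: [-0.2, 0.2, -0.6]
gripper_width: 0.0157
t 27.3 tcp [0.3297 0.2449 0.1313] F [-0.2  0.2 -0.6] w 0.0157 j [ 64.   0. -39.   0. -51.  36.]
tool axes rows x,y,z in world [[0.0, 0.0, -1.0], [0.18, -0.98, -0.0], [-0.98, -0.18, -0.0]]
shift tool [-0.0007 -0.0005 -0.0508] turn [-0.35 -0.02  0.02]
[-0.01441194 -0.07975276  0.13129718]
```

View pics/scene18.png

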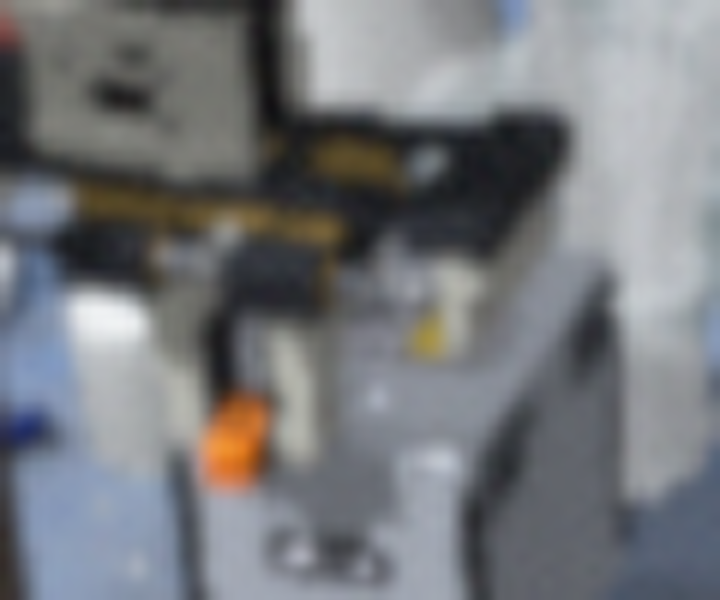

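The pin is at the chest's near edge, level and aimed at the loop. I'll insert in stages with a force check.

```bash
python3 -m creep '[{"ax":0,"ay":0,"az":0,"tx":0,"ty":0,"tz":-0.005,"fingers":0.005},{"ax":0,"ay":0,"az":0,"tx":0,"ty":0,"tz":-0.012,"fingers":0.005},{"ax":0,"ay":0,"az":0,"tx":0,"ty":0,"tz":-0.019,"fingers":0.005},{"ax":0,"ay":0,"az":0,"tx":0,"ty":0,"tz":-0.025,"fingers":0.005},{"ax":0,"ay":0,"az":0,"tx":0,"ty":0,"tz":-0.025,"fingers":0.005}]' 25
python3 -c "
from h import *
plan(C(-.0146,-.029,.132),EX); print(toC(r.get_state()['tcp_pos']))"
```

```text
time_s: 27.9
tcp_pos: [0.355, 0.2494, 0.1309]
eef_rot: [77.9, 90.0, -91.7]
contact_force: [-1.1, -0.3, -0.8]
gripper_width: 0.0156
t 27.9 tcp [0.355  0.2494 0.1309] F [-1.1 -0.3 -0.8] w 0.0156 j [ 61.   3. -36.   0. -51.  39.]
tool axes rows x,y,z in world [[-0.0, -0.0, -1.0], [0.18, -0.98, 0.0], [-0.98, -0.18, 0.0]]
shift tool [-0.0011 -0.0007 -0.0251] turn [-0.4   0.   -0.02]
[-0.01408593 -0.05405643  0.13091503]
```

```bash
python3 -m creep '[{"ax":0,"ay":0,"az":0,"tx":0,"ty":-0.0005,"tz":-0.005,"fingers":0.005},{"ax":0,"ay":0,"az":0,"tx":0,"ty":-0.0005,"tz":-0.011,"fingers":0.005},{"ax":0,"ay":0,"az":0,"tx":0,"ty":-0.0005,"tz":-0.017,"fingers":0.005},{"ax":0,"ay":0,"az":0,"tx":0,"ty":-0.0005,"tz":-0.021,"fingers":0.005},{"ax":0,"ay":0,"az":0,"tx":0,"ty":-0.0005,"tz":-0.021,"fingers":0.005}]' 25
python3 -c "
from h import *
plan(C(-.0146,-.029,.132),EX); print(toC(r.get_state()['tcp_pos']))
for n in('scene','top'):
    c=cap(n);np.savez(f'{n}19.npz',**c)
    cv2.imwrite(f'pics/{n}19.png',cv2.resize(c['pixels'][170:220,255:315] if n=='scene' else c['pixels'][160:250,230:310],None,fx=12 if n=='scene' else 6,fy=12 if n=='scene' else 6,interpolation=2))"
```

```text
time_s: 28.4
tcp_pos: [0.3752, 0.2536, 0.131]
eef_rot: [72.4, 90.0, -97.2]
contact_force: [-1.0, -0.1, -0.6]
gripper_width: 0.0155
t 28.4 tcp [0.3752 0.2536 0.131 ] F [-1.  -0.1 -0.6] w 0.0155 j [ 59.   5. -34.   0. -51.  41.]
tool axes rows x,y,z in world [[-0.0, -0.0, -1.0], [0.18, -0.98, 0.0], [-0.98, -0.18, 0.0]]
shift tool [-0.001  -0.0002 -0.0044] turn [-0.38  0.   -0.01]
[-0.01445501 -0.03342254  0.13097121]
```

View pics/scene19.png

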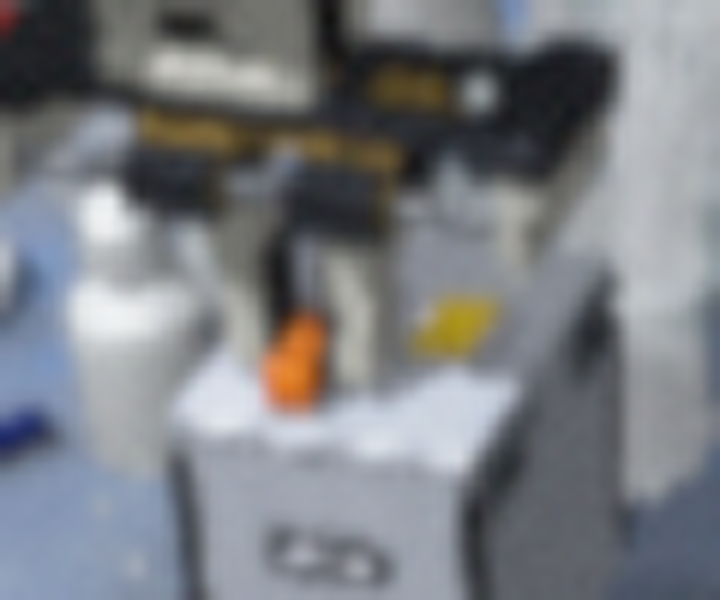

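View pics/top19.png

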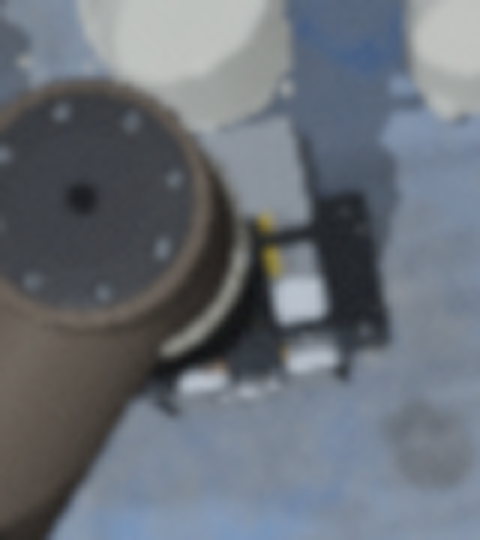

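```bash
python3 -m creep '[{"ax":0,"ay":0,"az":0,"tx":0,"ty":0,"tz":-0.0015,"fingers":0.005},{"ax":0,"ay":0,"az":0,"tx":0,"ty":0,"tz":-0.003,"fingers":0.005},{"ax":0,"ay":0,"az":0,"tx":0,"ty":0,"tz":-0.003,"fingers":0.005}]' 25
python3 -m creep '[{"ax":0,"ay":0,"az":0,"tx":0.001,"ty":0,"tz":0,"fingers":0.005},{"ax":0,"ay":0,"az":0,"tx":0.001,"ty":0,"tz":-0.001,"fingers":0.005},{"ax":0,"ay":0,"az":0,"tx":0.001,"ty":0,"tz":-0.001,"fingers":0.005}]' 25
python3 -c "
from h import *
plan(C(-.0146,-.029,.132),EX); print(toC(r.get_state()['tcp_pos']))"
```

```text
time_s: 28.8
tcp_pos: [0.3777, 0.2542, 0.1311]
eef_rot: [-139.8, 90.0, 50.6]
contact_force: [0.6, 0.4, 0.1]
gripper_width: 0.0157
time_s: 29.1
tcp_pos: [0.3786, 0.2543, 0.13]
eef_rot: [73.7, 90.0, -95.9]
contact_force: [0.0, -0.3, -1.0]
gripper_width: 0.0159
t 29.1 tcp [0.3786 0.2543 0.13  ] F [ 0.  -0.3 -1. ] w 0.0159 j [ 59.   5. -34.   0. -51.  42.]
tool axes rows x,y,z in world [[-0.0, -0.0, -1.0], [0.18, -0.98, 0.0], [-0.98, -0.18, 0.0]]
shift tool [-0.002  -0.0002 -0.0009] turn [-0.35  0.   -0.  ]
[-0.01443331 -0.02989076  0.1300358 ]
```

```bash
python3 -m creep '[{"ax":0,"ay":0,"az":0,"tx":0,"ty":0,"tz":-0.001,"fingers":0.005},{"ax":0,"ay":0,"az":0,"tx":0,"ty":0,"tz":-0.0015,"fingers":0.005},{"ax":0,"ay":0,"az":0,"tx":0,"ty":0,"tz":-0.0015,"fingers":0.005}]' 25
python3 -m creep '[{"ax":0,"ay":0,"az":0,"tx":0,"ty":0,"tz":-0.001,"fingers":0.005},{"ax":0,"ay":0,"az":0,"tx":0,"ty":0,"tz":-0.0015,"fingers":0.005},{"ax":0,"ay":0,"az":0,"tx":0,"ty":0,"tz":-0.0015,"fingers":0.005}]' 25
python3 -c "
from h import *
print(toC(r.get_state()['tcp_pos']),r.get_state()['contact_force'])"
```

```text
time_s: 29.4
tcp_pos: [0.3801, 0.2545, 0.13]
eef_rot: [60.4, 90.0, -109.1]
contact_force: [-0.0, 0.8, -0.3]
gripper_width: 0.0159
time_s: 29.7
tcp_pos: [0.3816, 0.2548, 0.1301]
eef_rot: [-50.5, 90.0, 140.0]
contact_force: [0.4, -0.1, -0.6]
gripper_width: 0.0159
[-0.01440122 -0.02686716  0.13006172] [ 0.44738319 -0.0608364  -0.63037311]
```

Run:
```python
from h import *
c=cap('scene'); a=toC(r.get_state()['tcp_pos'])
hsv=cv2.cvtColor(c['pixels'],cv2.COLOR_BGR2HSV); m=cv2.inRange(hsv,(3,150,120),(14,255,255)); m[:185]=0;m[215:]=0;m[:,:260]=0;m[:,300:]=0
ys,xs=np.nonzero(m); print(len(xs),xs.min(),xs.max(),ys.min(),ys.max(),xs.mean(),ys.mean())
for Y in (-.05,-.045,-.04,-.035):
    # rear face rectangle centre
    o=C(a[0],Y,.136); print(Y,'rear top',[round(v,1) for v in proj(c,o+[0,0,.008])],'rear bottom',[round(v,1) for v in proj(c,o-[0,0,.008])],'left bot',[round(v,1) for v in proj(c,o-EX*.008-[0,0,.008])],'right bot',[round(v,1) for v in proj(c,o+EX*.008-[0,0,.008])])
cv2.imwrite('pics/c20.png',cv2.resize(c['pixels'][182:212,265:305],None,fx=18,fy=18,interpolation=2))
```

```text
19 278 282 196 202 279.94736842105266 199.0
-0.05 rear top [np.float64(278.9), np.float64(199.8)] rear bottom [np.float64(279.3), np.float64(203.4)] left bot [np.float64(277.3), np.float64(203.2)] right bot [np.float64(281.3), np.float64(203.7)]
-0.045 rear top [np.float64(279.4), np.float64(199.1)] rear bottom [np.float64(279.8), np.float64(202.8)] left bot [np.float64(277.8), np.float64(202.5)] right bot [np.float64(281.8), np.float64(203.1)]
-0.04 rear top [np.float64(280.0), np.float64(198.5)] rear bottom [np.float64(280.3), np.float64(202.1)] left bot [np.float64(278.3), np.float64(201.8)] right bot [np.float64(282.3), np.float64(202.4)]
-0.035 rear top [np.float64(280.5), np.float64(197.8)] rear bottom [np.float64(280.8), np.float64(201.4)] left bot [np.float64(278.9), np.float64(201.1)] right bot [np.float64(282.8), np.float64(201.7)]
```

View pics/c20.png

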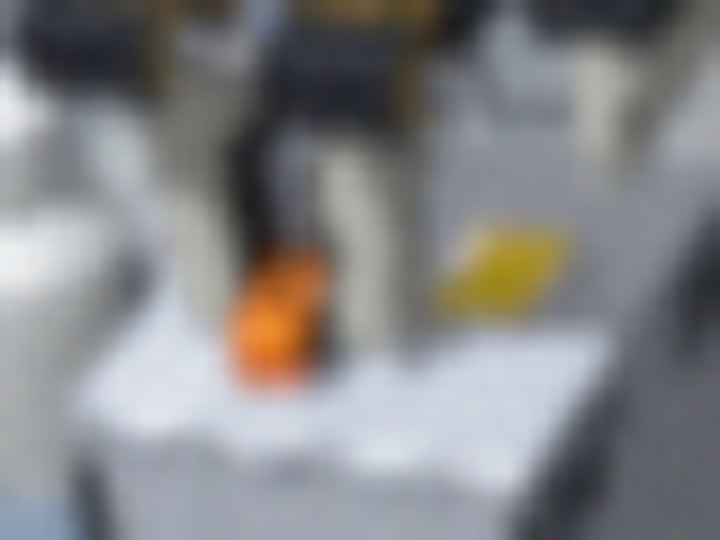

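The grip's rear edge (row about 203.5) puts the shoulder near home. The pin may be riding slightly high, so I'll lower 1.5 mm and press on to feel the shoulder.

```bash
python3 -m creep '[{"ax":0,"ay":0,"az":0,"tx":0.0008,"ty":0,"tz":0,"fingers":0.005},{"ax":0,"ay":0,"az":0,"tx":0.0015,"ty":0,"tz":0,"fingers":0.005},{"ax":0,"ay":0,"az":0,"tx":0.0015,"ty":0,"tz":0,"fingers":0.005}]' 25
python3 -m creep '[{"ax":0,"ay":0,"az":0,"tx":0,"ty":0,"tz":-0.001,"fingers":0.005},{"ax":0,"ay":0,"az":0,"tx":0,"ty":0,"tz":-0.0015,"fingers":0.005},{"ax":0,"ay":0,"az":0,"tx":0,"ty":0,"tz":-0.0015,"fingers":0.005}]' 25
```

```text
time_s: 30.05
tcp_pos: [0.3815, 0.2547, 0.1284]
eef_rot: [43.1, 90.0, -126.4]
contact_force: [-0.4, -0.4, 0.2]
gripper_width: 0.016
time_s: 30.35
tcp_pos: [0.3831, 0.2551, 0.1286]
eef_rot: [-127.0, 90.0, 63.5]
contact_force: [-0.2, 0.0, 0.1]
gripper_width: 0.0158
```

```bash
python3 -m creep '[{"ax":0,"ay":0,"az":0,"tx":0,"ty":0,"tz":-0.001,"fingers":0.005},{"ax":0,"ay":0,"az":0,"tx":0,"ty":0,"tz":-0.0015,"fingers":0.005},{"ax":0,"ay":0,"az":0,"tx":0,"ty":0,"tz":-0.0015,"fingers":0.005}]' 25
python3 - <<'E'
from h import *
s=r.get_state();a=toC(s['tcp_pos']);print(a.round(4),s['contact_force'].round(1))
S=cap('scene');T=cap('top')
cv2.imwrite('pics/c21.png',cv2.resize(S['pixels'][182:212,265:305],None,fx=18,fy=18,interpolation=2))
E
```

```text
time_s: 30.65
tcp_pos: [0.3845, 0.2553, 0.1285]
eef_rot: [14.3, 90.0, -155.3]
contact_force: [-0.7, -0.2, 0.1]
gripper_width: 0.0157
[-0.0144 -0.024   0.1285] [-0.7 -0.2  0.1]
```

View pics/c21.png

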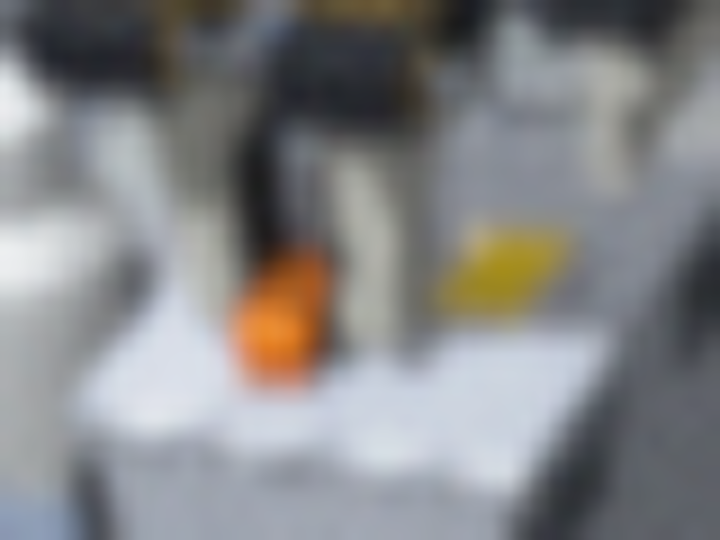

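```bash
python3 -m creep '[{"ax":0,"ay":0,"az":0,"tx":0,"ty":0,"tz":-0.001,"fingers":0.005},{"ax":0,"ay":0,"az":0,"tx":0,"ty":0,"tz":-0.0015,"fingers":0.005},{"ax":0,"ay":0,"az":0,"tx":0,"ty":0,"tz":-0.0015,"fingers":0.005}]' 25
python3 -c "
from h import *
print(toC(r.get_state()['tcp_pos']).round(4))"
```

```text
time_s: 31.05
tcp_pos: [0.3848, 0.2552, 0.1283]
eef_rot: [5.4, 89.9, -164.2]
contact_force: [-7.9, 0.9, 4.1]
gripper_width: 0.0155
[-0.0142 -0.0237  0.1283]
```

The shoulder has met the hasp's edge: 8 N opposing, and the TCP stopped. I'll relax, open and rise straight up.

```bash
python3 -m creep '[{"ax":0,"ay":0,"az":0,"tx":0,"ty":0,"tz":0.001,"fingers":0.005},{"ax":0,"ay":0,"az":0,"tx":0,"ty":0,"tz":0.001,"fingers":0.03},{"ax":0,"ay":0,"az":0,"tx":0,"ty":0,"tz":0.001,"fingers":0.03},{"ax":0,"ay":0,"az":0,"tx":0,"ty":0,"tz":0.001,"fingers":0.03},{"ax":0,"ay":0,"az":0,"tx":0,"ty":0,"tz":0.001,"fingers":0.03}]' 10
python3 -c "
from h import *
S=cap('scene');cv2.imwrite('pics/c22.png',cv2.resize(S['pixels'][182:212,265:305],None,fx=18,fy=18,interpolation=2))"
```

```text
time_s: 31.55
tcp_pos: [0.3848, 0.255, 0.1283]
eef_rot: [40.8, 89.9, -128.7]
contact_force: [-2.0, -2.3, 0.6]
gripper_width: 0.0299
```

View pics/c22.png

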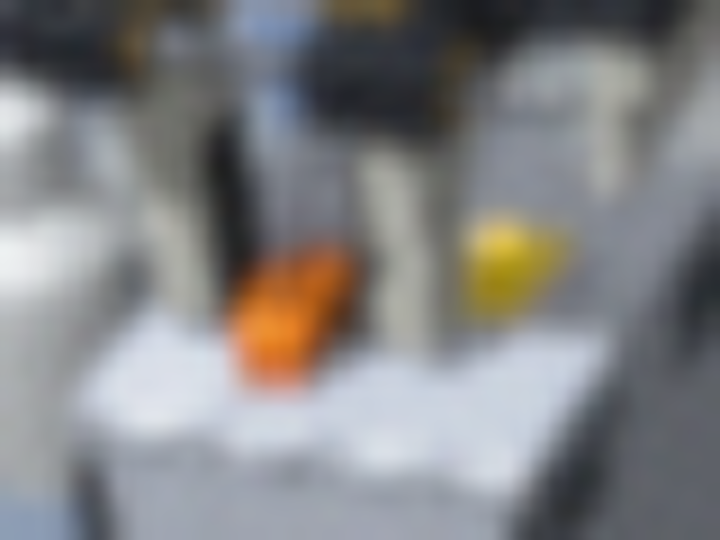

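```bash
python3 -m creep '[{"ax":0,"ay":0,"az":0,"tx":-0.004,"ty":0,"tz":0,"fingers":0.03},{"ax":0,"ay":0,"az":0,"tx":-0.02,"ty":0,"tz":0,"fingers":0.03},{"ax":0,"ay":0,"az":0,"tx":-0.055,"ty":0,"tz":0,"fingers":0.03},{"ax":0,"ay":0,"az":0,"tx":-0.095,"ty":0,"tz":0,"fingers":0.03},{"ax":0,"ay":0,"az":0,"tx":-0.14,"ty":0,"tz":0,"fingers":0.03}]' 10
python3 -m creep '[{"ax":0,"ay":0,"az":0,"tx":-0.03,"ty":0.04,"tz":0,"fingers":0.03},{"ax":0,"ay":0,"az":0,"tx":-0.05,"ty":0.08,"tz":0,"fingers":0.03},{"ax":0,"ay":0,"az":0,"tx":-0.05,"ty":0.12,"tz":-0.01,"fingers":0.03},{"ax":0,"ay":0,"az":0,"tx":-0.05,"ty":0.16,"tz":-0.02,"fingers":0.03},{"ax":0,"ay":0,"az":0,"tx":-0.05,"ty":0.2,"tz":-0.03,"fingers":0.03}]' 10
python3 - <<'E'
from h import *
for n in('scene','top'):
    c=cap(n);np.savez(f'{n}23.npz',**c);cv2.imwrite(f'pics/{n}23full.png',c['pixels'])
    cv2.imwrite(f'pics/{n}23.png',cv2.resize(c['pixels'][175:215,260:310] if n=='scene' else c['pixels'][170:240,235:300],None,fx=12 if n=='scene' else 8,fy=12 if n=='scene' else 8,interpolation=2))
E
```

```text
time_s: 32.1
tcp_pos: [0.3854, 0.2555, 0.2705]
eef_rot: [-167.0, 89.9, 23.5]
contact_force: [0.5, 1.0, 0.1]
gripper_width: 0.03
time_s: 32.6
tcp_pos: [0.452, 0.0629, 0.3201]
eef_rot: [-168.5, 89.8, 22.0]
contact_force: [1.1, 1.2, -0.4]
gripper_width: 0.0302
```

View pics/scene23.png

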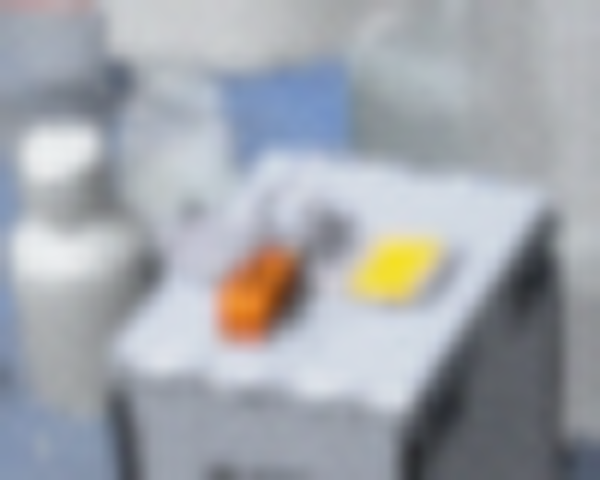

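View pics/top23.png

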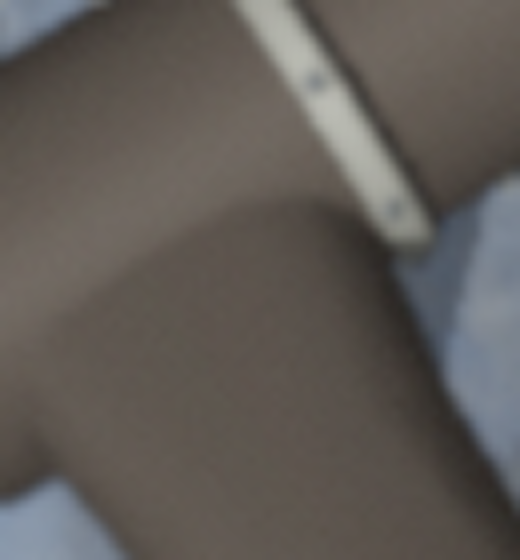

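The pin lies on the lid against the hasp (scene crop (260,290)), with the shaft running into the staple. The arm hides the top view, so I'll swing it away and check.

```bash
python3 -m creep '[{"ax":0,"ay":0,"az":0,"tx":0,"ty":0.04,"tz":0,"fingers":0.03},{"ax":0,"ay":0,"az":0,"tx":0,"ty":0.085,"tz":0,"fingers":0.03},{"ax":0,"ay":0,"az":0,"tx":0,"ty":0.13,"tz":0.01,"fingers":0.03},{"ax":0,"ay":0,"az":0,"tx":0,"ty":0.17,"tz":0.02,"fingers":0.03},{"ax":0,"ay":0,"az":0,"tx":0,"ty":0.21,"tz":0.03,"fingers":0.03}]' 10
python3 - <<'E'
from h import *
for n in('scene','top'):
    c=cap(n);np.savez(f'{n}24.npz',**c);cv2.imwrite(f'pics/{n}24full.png',c['pixels'])
c=cap('top');cv2.imwrite('pics/top24.png',cv2.resize(c['pixels'][170:240,235:300],None,fx=8,fy=8,interpolation=2))
E
```

```text
time_s: 33.2
tcp_pos: [0.4599, -0.1493, 0.3195]
eef_rot: [160.3, 89.9, -9.3]
contact_force: [1.6, -0.7, -0.1]
gripper_width: 0.0298
```

View pics/top24.png

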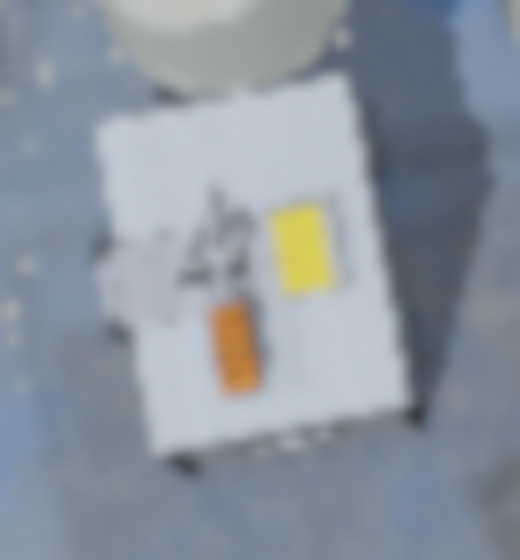

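View pics/scene24full.png

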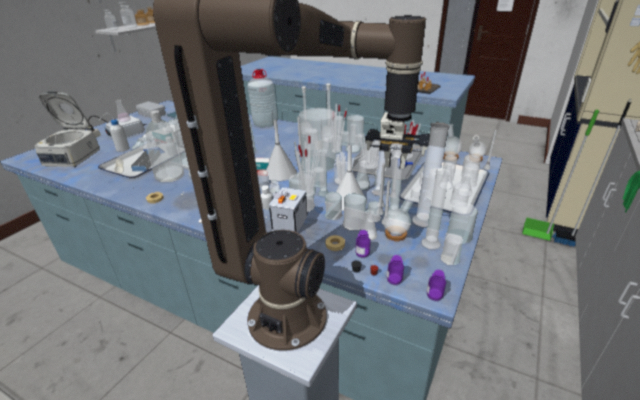

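The grip (top crop (236,347)) butts against the hasp's edge, with the shaft running up through the loop. A quick numeric check.

Run:
```python
from h import *
T=dict(np.load('top24.npz'));P=cloud(T);hsv=cv2.cvtColor(T['pixels'],cv2.COLOR_BGR2HSV)
def box(m):
    k=np.zeros_like(m);k[185:235,245:290]=m[185:235,245:290];return k
o=box(cv2.inRange(hsv,(3,110,110),(18,255,255)));y=box(cv2.inRange(hsv,(22,110,120),(35,255,255)))
for n,m,z in(("grip",o,.142),("yellow",y,.130)):
    ys,xs=np.nonzero(m);w=np.array([toC(ray(T,a,b,z)) for a,b in zip(xs,ys)])
    print(n,len(xs),w.mean(0).round(4),'Y',w[:,1].min().round(4),w[:,1].max().round(4),'depth z',np.median(P[m>0][:,2]).round(4))
im=T['pixels'][185:225,250:285];cv2.imwrite('pics/c25.png',cv2.resize(im,None,fx=16,fy=14,interpolation=2))
q=P[175:232,245:290].reshape(-1,3);c=np.array([toC(p) for p in q]);k=(abs(c[:,0])<.045)&(abs(c[:,1])<.06)&((c[:,0]>.038)|(abs(c[:,1])>.04)&(c[:,1]>0));print('lid z',np.median(c[k,2]).round(4), 'west',np.median(c[k&(c[:,0]<-.02),2]).round(4),'east',np.median(c[k&(c[:,0]>.03),2]).round(4))
# bystanders vs start
A=dict(np.load('top0.npz'));d=cv2.absdiff(A['pixels'],T['pixels']).max(2)
```

```text
grip 39 [-0.0112 -0.0333  0.142 ] Y -0.0487 -0.018 depth z 0.14
yellow 44 [0.0205 0.0016 0.13  ] Y -0.0126 0.016 depth z 0.1291
lid z 0.1243 west 0.1244 east 0.1246
```

View pics/c25.png

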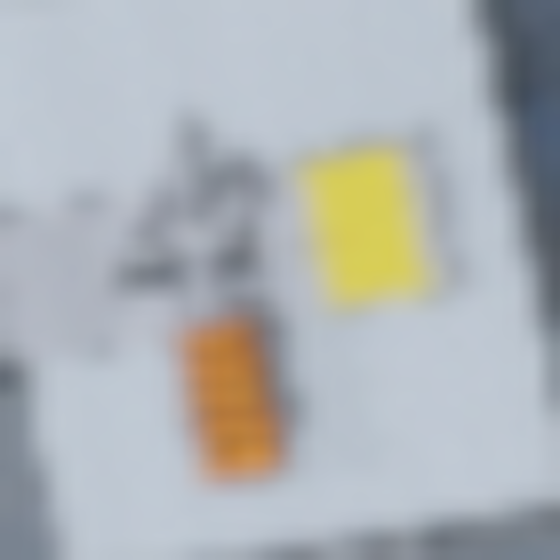

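Run:
```python
from h import *
A=dict(np.load('top0.npz'));B=dict(np.load('top24.npz'));a=cloud(A)[...,2];b=cloud(B)[...,2]
m=((abs(a-b)>.02)&(a<.3)&(b<.3)&(a>-.1)&(b>-.1)).astype(np.uint8)
m=cv2.morphologyEx(m,cv2.MORPH_OPEN,np.ones((2,2)))
k,l,st,ce=cv2.connectedComponentsWithStats(m)
for i in range(1,k):
    if st[i,4]>6: print(st[i],ce[i].round(0))
print(r.get_state()['time_s'],r.get_state()['contact_force'].round(1))
```

```text
[ 251  174   43   51 1261] [270. 203.]
[391 194  18  17 227] [400. 202.]
[238 199  11  13 100] [243. 205.]
[298 287  21  39 341] [306. 309.]
[321 325   3   4   8] [322. 326.]
[323 336   4  11  35] [324. 341.]
[324 348   8  15  67] [327. 356.]
33.35 [-0.2  0.   0.6]
```

The only changes in the visible scene are the chest and lid, the amber bottle's old spot, the hasp and the robot's own base. The bystanders haven't moved, so I'm handing in.

```bash
python3 -c "
from plant import order
print(order.close_job())"
```

```text
the job is handed in; nothing more can be done
None
```

The amber bottle is in the chest, the lid is shut, the hasp is over the staple and the pin is pushed home. I handed the job in at 33.4 s of the 72 s; no verdict was reported.

- **Bottle:** My first two grips caught the bottle's shoulder (42.6 and 36 mm openings). I re-gripped higher on the stopper at 27 mm and lowered the bottle until it touched the floor. Released, its stopper top measured about 0.10 to 0.105 m, as it should when upright. It has not been visible since the lid closed.
- **Lid and hasp:** My last check put the lid level at z 0.124 m, about 2 mm under nominal and within calibration error. The hasp's yellow strip was at z 0.129 m, so it lies flat.
- **Pin:** A beaker blocked the far side, so I turned the pin and pushed it in from the robot's side. It stopped against an 8 N resistance. The grip's centre measured 33 mm from the staple along the pin (34 when home) and 3 mm sideways, within the 12 mm allowed.
- **Less certain:**
  - The stop came 3 to 5 mm later than I expected from the grasp. The fingers were at hasp-edge height, so they, not the shoulder, may have caused it. The final picture still shows the grip at the hasp's edge.
  - I inferred the shaft being through the loop from the force-free insertion and the geometry, because the picture only half resolves the tip.
- **Surroundings:** A before-and-after depth comparison showed no change in the other things on the worktop where the top camera could see them. The robot touched nothing at the end.

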